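Pack the foot switch's rest with spacers until the pedal grips them

TASK

First push the foot switch's empty pedal right down to its stop to feel how far it goes, and let it up again. Then stack spacer plates squarely on the rest under the pedal, tabs towards the front, with no more plates than it takes for the pedal, when pushed down, to land on the stack and grip it before reaching its stop. Finish while still holding the pedal pushed firmly down on the stack with the gripper's fingertips, touching no spacer, and leave the gel bottle and the two electrodes alone.

Things in the scene. Friction and masses are not known exactly. Their poses are not given: they have to be found in the camera images.
- footswitch: Grey foot switch fixed on the trolley, base plate 200 x 110 x 20 mm. Origin on the trolley surface straight below the rest's centre; x points from its front to the pedal's hinge at the back, z up. Base spans x -35 to +165 mm. Hinge line parallel to y at x +130, z 100 mm, between two cheeks 115 mm high. Stop post at x +72 mm.
- pedal (a joint): Pedal angle, rad: 0 = sprung up, front end raised; 0.6 = down on its stop, plate level. A spring returns it; at the stop it pushes back about 5 N at the pad. Aluminium plate 78 mm wide, 145 mm from hinge to free front end, 8 mm thick, plus 3 mm rubber tread on top.
- pedal_pad (a point): Point on top of the pedal's tread, 115 mm from the hinge, where to push: 107 mm above the trolley at the stop, about 170 mm with the pedal up. It moves on an arc about the hinge; its axes turn with the pedal.
- pedal_nose (a point): Lowest point of the rounded rubber nose under the pedal (44 mm wide in y, radius 10.5 mm), 130 mm from the hinge. With the pedal on its stop it is 75 mm above the trolley, straight over the rest's centre.
- rest: Steel square 40 x 40 x 10 mm on a round stud, fixed in the foot switch under the pedal's nose. Origin at the centre of its top face, axes as the foot switch. The top is 61 to 72 mm above the trolley (differs each time), so 3 to 14 mm stay open below the nose at the pedal's stop: one or two spacers close it.
- rack: Grey plastic bar 50 x 240 x 20 mm (x, y, z) fixed on the trolley; origin at the centre of its underside. The three spacers lie on its top side by side about 80 mm apart, their tabs overhanging its front (-x) edge, 20 mm clear of the surface.
- spacer1: Loose spacer, one of three alike, 70 g: aluminium plate 50 x 46 x 8 mm (x, y, z) with a black tab 50 mm long, 24 mm wide, 8 mm thick sticking out flat towards its -x. Origin at the centre of the plate's underside; the tab spans x -75 to -25 mm and can be pinched across its width at x about -55 mm. It balances near the plate's centre.
- spacer2: Loose spacer, one of three alike, 70 g: aluminium plate 50 x 46 x 8 mm (x, y, z) with a black tab 50 mm long, 24 mm wide, 8 mm thick sticking out flat towards its -x. Origin at the centre of the plate's underside; the tab spans x -75 to -25 mm and can be pinched across its width at x about -55 mm. It balances near the plate's centre.
- spacer3: Loose spacer, one of three alike, 70 g: aluminium plate 50 x 46 x 8 mm (x, y, z) with a black tab 50 mm long, 24 mm wide, 8 mm thick sticking out flat towards its -x. Origin at the centre of the plate's underside; the tab spans x -75 to -25 mm and can be pinched across its width at x about -55 mm. It balances near the plate's centre.
- gel_bottle: Bystander: white bottle, radius 30, height 160 mm; origin under its base.
- limb_clamp: Bystander: grey plastic limb clamp electrode lying on its side, about 90 x 40 x 28 mm; origin at the centre of its underside.
- cup_electrode: Bystander: grey bulb electrode, 40 mm across, 62 mm high; origin under its base.
Mind the look-alikes: they are no part of the job. What is shaped like the spacer2 but orange is not meant.

How it is judged:
By the outcome, as a careful person would: the job done as asked, in the order asked, and still so for the second after the job is handed in, while the arm keeps its last pose, push and grip.
It also fails if it takes over 72 s, if anything falls off the work surface, if the arm or the gripper's body presses on something with over 40 N, if the wrist force passes 120 N, or if a joint passes its speed limit or range.

ROBOT

A 6-joint arm with a two-finger parallel gripper is mounted at the origin on the work surface. World frame = base frame: x ahead of the robot, y to its left, z up, the work surface at z = 0. Lengths are in mm, angles in degrees, forces in N, time in s.
With the tool pointing down it reaches from about 350 to 850 mm from the base axis. Payload 8.1 kg.
Tool frame: the origin (TCP) lies on the centre line of the jaws, within the pads' length; the fingertips stand 8 mm ahead of it and the grasp point (between the pads) lies 11 mm behind it; x points along the fingers, z is the direction in which the jaws open and shut, and the axes are right-handed (so a half turn about x gives the same grasp; the last joint's range is limited). The gripper opens to 85 mm and grips with 20 to 120 N. Pads are 22 mm wide; open, the fingers measure 114 mm over their backs; the gripper's body (76 mm by 85 mm) begins 54 mm behind the grasp point. The pads swing forward as they close: fully open they stand 13 mm farther back than shut.
Start: joints at [-79.549, 7.471, 85.268, -0, 87.261, -4.893], TCP at [158.787, -578.612, 239.292] pointing down, gripper open.
Joint ranges: [-169.43, 169.43], [-51.17, 129.36], [1.28, 143.12], [-76.62, 256.62], [0, 156.53], [-152.29, 152.29]. Speed limits (degrees/s): [136.94, 136.94, 159.86, 180, 180, 180].

INTERFACE

Orientations are given as [roll, pitch, yaw] about the fixed x, y, z axes, in that order (R = Rz(yaw) Ry(pitch) Rx(roll)).
In Python, from bench import r, vision, order gives the robot as it stands. The module is installed in compiled form; this text tells all that it offers.
- The arm moves only by the shell command python3 -m jog 'ROWS' [FORCE]. ROWS is JSON, a list of rows, each a list of 3 entries, a list of its own where there are three numbers: the shift along the world's x, y, z in m, then the turn, a rotation vector about the world's x, y, z in rad, then the opening, from -1 (shut) to 1 (fully open). A call has 1 to 5 rows; each row is the pose to reach, as a shift and turn from the pose commanded when the call began; what a row does not reach only later rows make up. A row lasts 1/12 s, in which the tool goes at most 41.7 mm and 7.16 degrees, less where a joint would pass 70% of its speed; a pose out of reach is approached as far as the arm can. A call with a gripper value outside its range is refused whole. The fingers move at their own pace and stop on an object; FORCE is the grip in N (left out, the last holds). Time passes only in rows, so rows that repeat a pose let the fingers close. It gives the time, the measured TCP pose, the force and the opening at its end, in the units of the state.
- r.sense(): the state, without advancing time (a new reading comes with each control period).
- vision.snapshot(name): name is "scene" or "top" or "wrist"; returns the picture (480x640x3 uint8, red, green, blue); there is no depth.
- vision.camera_model(name): a dict with "fov_y" (degrees; the focal length in pixels is half the picture's height over the tangent of half this angle, whatever the lens; pixels are square), "cx", "cy" (the principal point, pixels), "world_to_cam" (4x4, takes a point from world to camera coordinates). Camera axes: x right, y down, z forward; pixel columns grow to the right and rows downward; lengths in mm; the calibration is good to about 2 mm. A picture is of the moment at which its call begins: read the wrist's pose just before it. camera_model takes no time and is no camera call; for the wrist camera it gives the pose at the moment of the call.
- order.hand_in(): hands the job in, once; it reports no verdict.
The state is a dict: "time": time; "joint_pos": joint angles; "qd": joint speeds; "joint_efforts": joint torques, N m; "tool_pos": TCP position; "tcp_rot": TCP orientation; "ft_force": force on the tool from outside, world axes, zero at the start; "wrist_torque": the same for the moment, N m; "finger_gap": finger opening in mm.
Only numpy, scipy, OpenCV 4.12 (cv2) and the standard library are available. Lean on these libraries where they do the work, as an engineer would, in place of code of your own. Each camera call takes 0.05 s, during which the arm holds its last target.

## Working session

There is one attempt and no reset: what is moved stays moved. The work goes in short steps, Python scripts to look and compute and a shell command to move; the robot and the scene stay as the last step left them, time stands still between calls to the robot, and variables do not carry over. Pictures are saved under pics/ and viewed, and the job is handed in when it is done.

```bash
mkdir -p pics; ls; python3 - <<'E'
from bench import r,vision
import cv2
print(r.sense())
for n in ("scene","top","wrist"):
    m=vision.camera_model(n);print(n,m)
    cv2.imwrite(f"pics/{n}0.png",vision.snapshot(n)[:,:,::-1])
E
```

```text
pics
{'time': 0.0, 'joint_pos': array([-7.95490744e+01,  7.51436095e+00,  8.53297577e+01,  1.89742803e-03,
        8.72596286e+01, -4.89214821e+00]), 'qd': array([-0.07733244,  0.05982299,  0.05169362,  0.0654408 , -0.0709417 ,
       -0.00972743]), 'joint_efforts': array([-2.93036273e-04, -5.69390416e+01, -5.00551093e+01, -4.94259541e-05,
        1.45809213e-02,  8.01676720e-06]), 'tool_pos': array([ 158.70566627, -578.08663277,  238.24760162]), 'tcp_rot': array([174.06137844,  89.89623548,  99.40435986]), 'ft_force': array([ 0.91479969, -0.00282001,  0.20576071]), 'wrist_torque': array([-0.04047395,  0.01600153, -0.02263913]), 'finger_gap': 85.21168603200351}
scene {'fov_y': 46.62149197362789, 'cx': 324.2767622274795, 'cy': 245.58268089907318, 'world_to_cam': array([[ 8.30917034e-01,  5.56330133e-01,  8.58281202e-03,
        -5.01805625e+02],
       [ 3.06115319e-01, -4.44214099e-01, -8.42001927e-01,
        -8.87004900e+01],
       [-4.64618438e-01,  7.02261075e-01, -5.39406238e-01,
         1.22522859e+03],
       [ 0.00000000e+00,  0.00000000e+00,  0.00000000e+00,
         1.000
[... 201 characters left out ...]
      [-9.96456983e-01, -1.78517607e-03, -8.40850470e-02,
         6.20837166e+02],
       [ 8.41035713e-02, -1.79769468e-02, -9.96294845e-01,
         1.16923933e+03],
       [ 0.00000000e+00,  0.00000000e+00,  0.00000000e+00,
         1.00000000e+00]])}
wrist {'fov_y': 64.55336756183694, 'cx': 324.61789518961285, 'cy': 241.09360803850956, 'world_to_cam': array([[ 2.65415375e-01, -9.64132854e-01, -1.58724296e-03,
        -5.98737977e+02],
       [-9.20036998e-01, -2.53767767e-01,  2.98552916e-01,
        -3.98343947e+01],
       [-2.88247465e-01, -7.77802119e-02, -9.54391763e-01,
         3.78127735e+02],
       [ 0.00000000e+00,  0.00000000e+00,  0.00000000e+00,
         1.00000000e+00]])}
```

View pics/scene0.png

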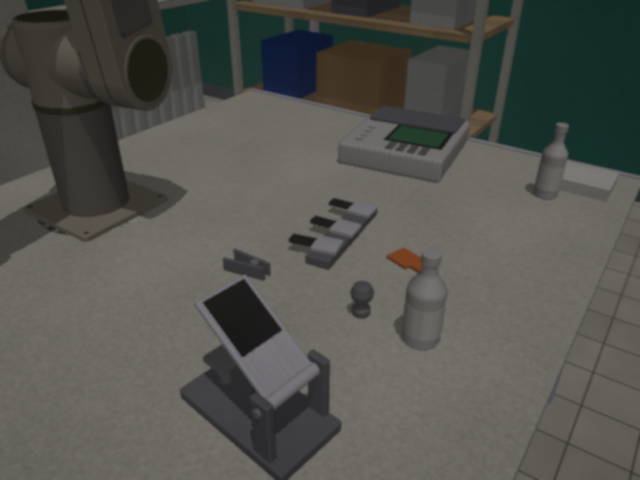

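View pics/top0.png

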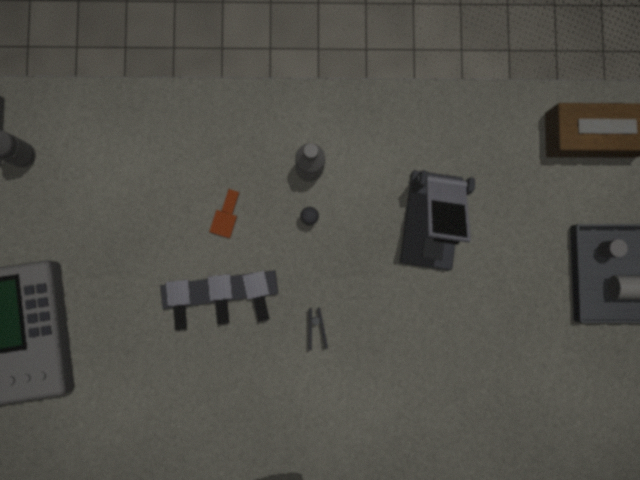

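View pics/wrist0.png

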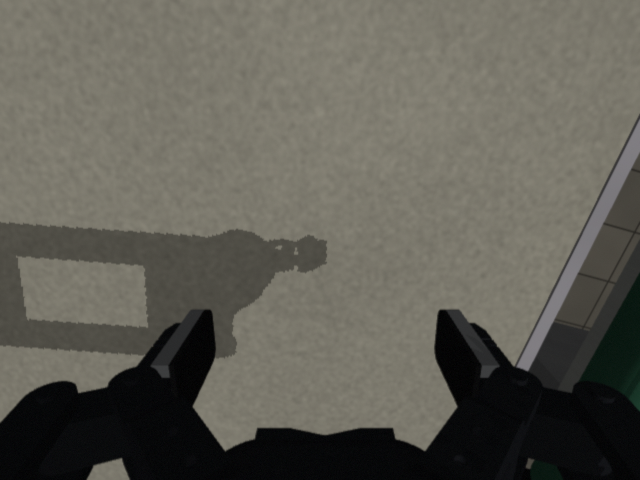

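The top view shows three silver spacers with black tabs on the rack at about (178,293), (220,288) and (257,285). The orange look-alike at (226,222) is not meant. The foot switch is near (436,220) with its hinge at the top (away from the robot), the bottle at (310,160), the cup at (309,215) and the clamp at (316,328). I'll enlarge these next.

```bash
python3 - <<'E'
import cv2
a=cv2.imread("pics/top0.png")
def crop(x0,y0,x1,y1,n,s):
    c=cv2.convertScaleAbs(cv2.resize(a[y0:y1,x0:x1],None,fx=s,fy=s,interpolation=cv2.INTER_CUBIC),alpha=1.8,beta=10)
    for x in range((x0//10+1)*10,x1,10):
        cv2.line(c,((x-x0)*s,0),((x-x0)*s,8),(0,255,255),1);cv2.putText(c,str(x),((x-x0)*s-10,20),0,.35,(0,255,255),1)
    for y in range((y0//10+1)*10,y1,10):
        cv2.line(c,(0,(y-y0)*s),(8,(y-y0)*s),(0,255,255),1);cv2.putText(c,str(y),(10,(y-y0)*s+4),0,.35,(0,255,255),1)
    cv2.imwrite(f"pics/{n}.png",c)
crop(150,260,290,340,"rack",5)
crop(390,160,490,280,"foot",5)
E
```

```text
(no output)
```

View pics/rack.png

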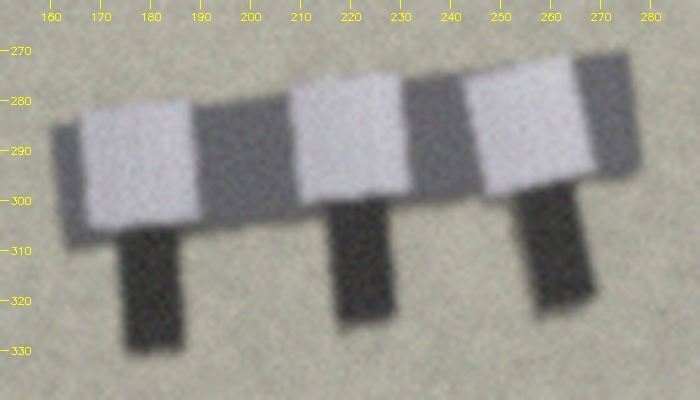

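View pics/foot.png

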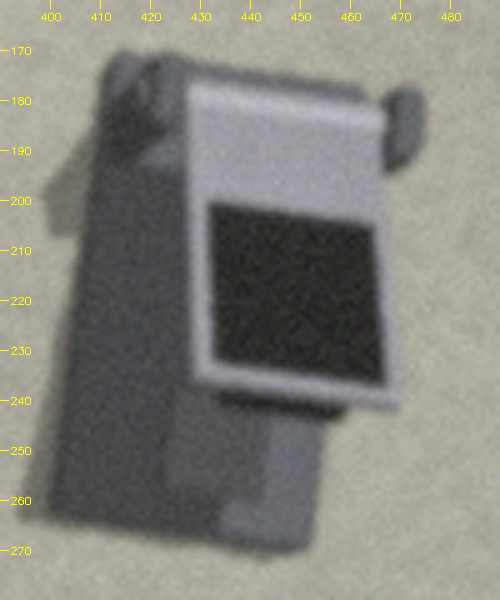

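```bash
python3 - <<'E'
import cv2
a=cv2.imread("pics/scene0.png")
def crop(x0,y0,x1,y1,n,s):
    c=cv2.convertScaleAbs(cv2.resize(a[y0:y1,x0:x1],None,fx=s,fy=s,interpolation=cv2.INTER_CUBIC),alpha=1.8,beta=10)
    for x in range((x0//10+1)*10,x1,10):
        cv2.line(c,((x-x0)*s,0),((x-x0)*s,8),(0,255,255),1);cv2.putText(c,str(x),((x-x0)*s-10,20),0,.35,(0,255,255),1)
    for y in range((y0//10+1)*10,y1,10):
        cv2.line(c,(0,(y-y0)*s),(8,(y-y0)*s),(0,255,255),1);cv2.putText(c,str(y),(10,(y-y0)*s+4),0,.35,(0,255,255),1)
    cv2.imwrite(f"pics/{n}.png",c)
crop(170,260,350,480,"foots",4) if 0 else crop(175,270,345,480,"foots",4)
i=cv2.imread("pics/foots.png");print(i.shape)
cv2.imwrite("pics/foots.png",cv2.resize(i,None,fx=.71,fy=.71,interpolation=cv2.INTER_AREA))
crop(280,190,390,275,"racks",5)
E
```

```text
(840, 680, 3)
```

View pics/foots.png

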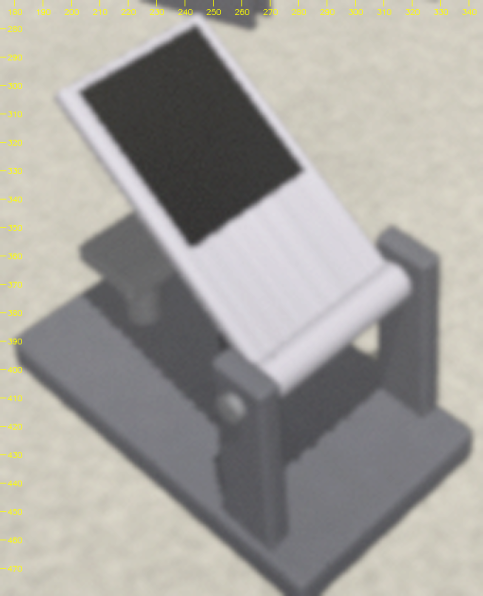

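View pics/racks.png

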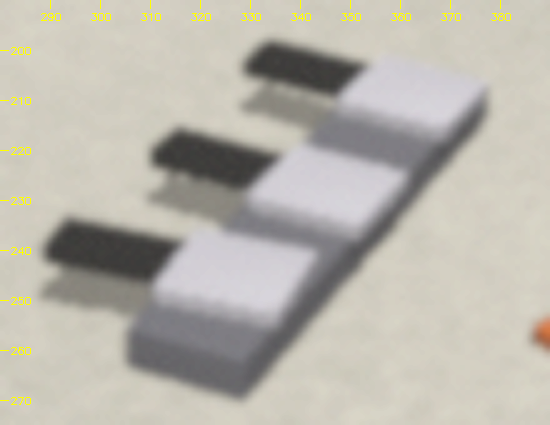

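```bash
cat > h.py <<'E'
import numpy as np,cv2
from bench import r,vision
from scipy.optimize import least_squares
def proj(m,P):
    P=np.atleast_2d(P);W=m["world_to_cam"];c=P@W[:3,:3].T+W[:3,3]
    f=240/np.tan(np.radians(m["fov_y"]/2))
    return np.c_[f*c[:,0]/c[:,2]+m["cx"],f*c[:,1]/c[:,2]+m["cy"]]
def fitpose(obs,x0,z=0):
    # obs: list of (model, local pts, pixels); returns x,y,yaw
    def w(p,L):
        L=np.atleast_2d(np.array(L,float));c,s=np.cos(p[2]),np.sin(p[2])
        return np.c_[p[0]+c*L[:,0]-s*L[:,1],p[1]+s*L[:,0]+c*L[:,1],L[:,2]+z]
    f=lambda p:np.concatenate([(proj(m,w(p,L))-np.array(q)).ravel() for m,L,q in obs])
    s=least_squares(f,x0,x_scale=[10,10,.1],loss="soft_l1");return s.x,f(s.x).reshape(-1,2)
def pedal(L,a=0.0):
    # local hinge coords (level plate) -> footswitch coords at angle a
    t=0.6-a;L=np.atleast_2d(np.array(L,float));c,s=np.cos(t),np.sin(t)
    # raise front (-x) : rotate about y by +t
    return np.c_[130+c*L[:,0]+s*L[:,2],L[:,1],100-s*L[:,0]+c*L[:,2]]
def save(img,n,x0=0,y0=0,x1=640,y1=480,s=1,al=1.8):
    c=cv2.convertScaleAbs(cv2.resize(img[y0:y1,x0:x1,::-1],None,fx=s,fy=s,interpolation=cv2.INTER_CUBIC),alpha=al,beta=10)
    st=10 if s>=3 else 20 if s>=2 else 40
    for x in range((x0//st+1)*st,x1,st):
        cv2.line(c,(int((x-x0)*s),0),(int((x-x0)*s),8),(0,255,255),1);cv2.putText(c,str(x),(int((x-x0)*s)-10,20),0,.35,(0,255,255),1)
    for y in range((y0//st+1)*st,y1,st):
        cv2.line(c,(0,int((y-y0)*s)),(8,int((y-y0)*s)),(0,255,255),1);cv2.putText(c,str(y),(10,int((y-y0)*s)+4),0,.35,(0,255,255),1)
    cv2.imwrite(f"pics/{n}.png",c)
E
python3 - <<'E'
from h import *
T=vision.camera_model("top");S=vision.camera_model("scene")
pl=[[25,23,8],[25,-23,8],[-25,-23,8],[-25,23,8],[-75,12,8],[-75,-12,8]]
for n,q in dict(A=[(166,282.5),(188.5,280.5),(190.5,303.5),(167.5,305),(175,330.5),(187,330)],
 B=[(207.5,276.5),(229.5,274.5),(232,298),(210,300),(218,325.5),(229,323)],
 C=[(243,275.5),(264.5,271),(269,294),(247.5,298.5),(257.5,323.5),(269,319.5)]).items():
    p,e=fitpose([(T,pl,q)],[500,200,0],20);print(n,p[:2],np.degrees(p[2]),np.abs(e).mean())
    w=[[p[0]+np.cos(p[2])*a-np.sin(p[2])*b,p[1]+np.sin(p[2])*a+np.cos(p[2])*b,20+c] for a,b,c in pl]
    print(proj(S,w).round(1).tolist())
p,e=fitpose([(T,[[25,120,20],[25,-120,20],[-25,-120,20],[-25,120,20]],[(160,286),(275.5,271),(278,295),(163,309.5)])],[500,200,0]);print("rack",p[:2],np.degrees(p[2]),np.abs(e).mean())
pc=pedal([[-145,39,4],[-145,-39,4]])
obs=[(T,[[-35,55,20],[-35,-55,20]],[(399,264),(451,270)]),(T,pc,[(428.5,236),(469,242)]),
 (S,pc,[(243.7,277.7),(195.1,303.4)]),(S,[[165,-55,20]],[(280.6,477.7)]),(S,[[165,55,20]],[(341,422)]),(S,[[-35,-55,20]],[(180,389)])]
p,e=fitpose(obs,[600,-250,0]);print("foot",p[:2],np.degrees(p[2]));print(e.round(1))
p2,e=fitpose(obs[:2],[600,-250,0]);print("foot top only",p2[:2],np.degrees(p2[2]));print(e.round(1))
E
```

```text
A [506.79581039 279.87968922] 5.356902557288319 0.39436996571046734
[[375.4, 205.1], [366.3, 214.4], [344.5, 208.6], [354.1, 199.6], [331.2, 196.4], [326.0, 200.9]]
B [518.67438732 194.936543  ] 6.54249323633293 0.33701944931315825
[[359.6, 223.2], [349.8, 233.8], [326.9, 227.6], [337.1, 217.4], [312.9, 214.0], [307.3, 219.2]]
C [523.67526858 120.56736024] 11.826092246792905 0.3478439798945511
[[341.3, 239.4], [332.5, 251.6], [307.6, 246.0], [317.1, 234.1], [291.2, 231.6], [285.9, 237.6]]
rack [512.54619932 196.95901728] 7.30563140408104 0.19824163400588546
foot [ 599.47060736 -238.69482722] -8.582396045624636
[[ 1.1 -2.7]
 [ 1.1 -0.8]
 [-0.3 -3.4]
 [ 1.7 -2.9]
 [ 1.2 -4.8]
 [-1.4 -2. ]
 [-1.1 -0.5]
 [ 1.  -1.2]
 [-3.  -1. ]]
foot top only [ 594.46189095 -236.35750376] -7.80588337618774
[[ 0.2  0.1]
 [ 0.3  1.3]
 [-1.7 -0.4]
 [ 0.5 -0.4]]
```

```bash
python3 - <<'E'
from h import *
from scipy.spatial.transform import Rotation as R
s=r.sense();M=R.from_euler('xyz',s["tcp_rot"],degrees=True).as_matrix();print(M.round(3))
W=vision.camera_model("wrist")["world_to_cam"];C=-W[:3,:3].T@W[:3,3];print(C,"in tool",M.T@(C-s["tool_pos"]))
print("cam axes in tool",(M.T@W[:3,:3].T).round(3))
print(pedal([[-115,0,7],[-130,0,-25],[-145,0,7]]))
E
```

```text
[[-0.     0.964  0.265]
 [ 0.001  0.265 -0.964]
 [-1.     0.    -0.001]]
[ 231.26671561 -558.00002265  371.95593834] in tool [-133.48200085   75.34347773   -0.46955919]
cam axes in tool [[-0.    -0.299  0.954]
 [ 0.001 -0.954 -0.299]
 [ 1.     0.001  0.   ]]
[[ 39.0389016    0.         170.71123374]
 [  8.59030823   0.         152.77013117]
 [ 14.27883315   0.         187.65050795]]
```

```bash
python3 -m jog '[[[0.12,0.11,0.03],[0,0,0.62],-1],[[0.12,0.11,0.03],[0,0,0.62],-1],[[0.12,0.11,0.03],[0,0,0.62],-1],[[0.12,0.11,0.03],[0,0,0.62],-1],[[0.12,0.11,0.03],[0,0,0.62],-1]]' 40
```

```text
time: 0.57
tool_pos: [283.8, -464.8, 271.1]
tcp_rot: [35.5, 89.8, -3.0]
ft_force: [-0.3, -0.7, 0.2]
finger_gap: 26.0
```

```bash
python3 -m jog '[[[0.12,0.11,0.03],[0,0,0.62],-1],[[0.12,0.11,0.03],[0,0,0.62],-1],[[0.12,0.11,0.03],[0,0,0.62],-1],[[0.12,0.11,0.03],[0,0,0.62],-1],[[0.12,0.11,0.03],[0,0,0.62],-1]]'; python3 -m jog '[[[0.12,0.11,0],[0,0,0.62],-1],[[0.12,0.11,0],[0,0,0.62],-1],[[0.12,0.11,0],[0,0,0.62],-1],[[0.12,0.11,0],[0,0,0.62],-1],[[0.12,0.11,0],[0,0,0.62],-1]]';python3 -m jog '[[[0.015,0.015,0],[0,0,0.62],-1],[[0.015,0.015,0],[0,0,0.62],-1],[[0.015,0.015,0],[0,0,0.62],-1],[[0.015,0.015,0],[0,0,0.62],-1],[[0.015,0.015,0],[0,0,0.62],-1]]'
python3 - <<'E'
from h import *
from scipy.spatial.transform import Rotation as R
s=r.sense();M=R.from_euler('xyz',s["tcp_rot"],degrees=True).as_matrix();print(M.round(3),s["joint_pos"],s["time"])
E
```

```text
time: 0.98
tool_pos: [403.6, -354.1, 301.0]
tcp_rot: [9.8, 89.8, 6.9]
ft_force: [-0.1, -0.8, 0.3]
finger_gap: 0.0
time: 1.4
tool_pos: [522.5, -243.4, 298.6]
tcp_rot: [36.4, 89.8, 68.9]
ft_force: [0.3, -0.6, 0.6]
finger_gap: -0.1
time: 1.82
tool_pos: [533.8, -233.3, 298.8]
tcp_rot: [85.5, 89.9, 153.3]
ft_force: [-0.5, -0.2, 0.6]
finger_gap: 0.1
[[-0.001 -0.926  0.377]
 [ 0.     0.377  0.926]
 [-1.     0.001  0.   ]] [-2.86481787e+01  3.82176863e+00  8.29969541e+01 -1.72030174e-03
  9.32315077e+01 -9.64729664e+01] 1.8167
```

```bash
python3 -m jog '[[[0,0,0],[0,0,0.25],-1],[[0,0,0],[0,0,0.25],-1],[[0,0,0],[0,0,0.25],-1],[[0,0,0],[0,0,0.25],-1]]'
python3 - <<'E'
from h import *
import pickle
m=vision.camera_model("wrist");i=vision.snapshot("wrist");pickle.dump((m,i),open("w1.pkl","wb"));save(i,"w1")
E
```

```text
time: 2.15
tool_pos: [533.7, -233.5, 299.0]
tcp_rot: [68.9, 90.0, 150.4]
ft_force: [-0.2, 0.2, -0.3]
finger_gap: 0.2
```

View pics/w1.png

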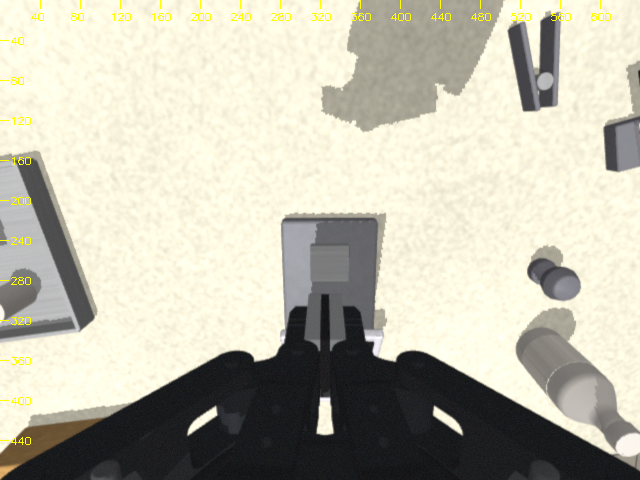

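```bash
python3 - <<'E'
from h import *
import pickle
m,i=pickle.load(open("w1.pkl","rb"));save(i,"w1c",260,205,400,305,5,1.2)
E
```

```text
(no output)
```

View pics/w1c.png

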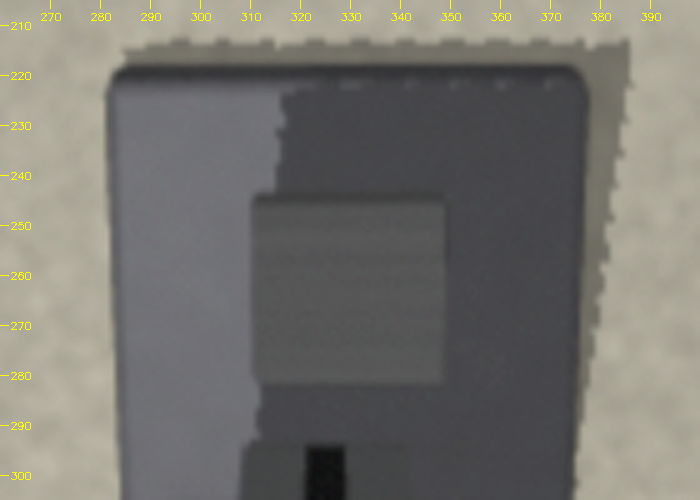

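```bash
python3 - <<'E'
from h import *
import pickle
m,i=pickle.load(open("w1.pkl","rb"))
base=[[-35,-55,20],[-35,55,20]];bq=np.array([(282,222),(377.3,222)])
rq=np.array([(310.3,246),(348.7,246),(348.5,281),(311,281)])
def w(p,L,):
    L=np.array(L,float);c,s=np.cos(p[2]),np.sin(p[2]);return np.c_[p[0]+c*L[:,0]-s*L[:,1],p[1]+s*L[:,0]+c*L[:,1],L[:,2]]
def f(p):
    z=p[3];rp=[[-20,-20,z],[-20,20,z],[20,20,z],[20,-20,z]]
    return np.r_[(proj(m,w(p,rp))-rq).ravel(),(proj(m,w(p,base))-bq).ravel()]
s=least_squares(f,[594,-236,-.13,66],x_scale=[10,10,.1,10]);print(s.x,np.degrees(s.x[2]));print(f(s.x).reshape(-1,2).round(2))
# size-only rest height
def g(p):
    return f(p)[:8]
s=least_squares(g,[594,-236,-.13,66],x_scale=[10,10,.1,10]);print(s.x,np.degrees(s.x[2]))
E
```

```text
[ 5.98284320e+02 -2.37536256e+02 -1.46976759e-01  5.86303614e+01] -8.4211479932445
[[ 0.19 -0.37]
 [ 0.44 -0.38]
 [-0.09  0.27]
 [-0.09  0.28]
 [-1.69  0.19]
 [ 1.2   0.18]]
[ 5.99789819e+02 -2.37822407e+02 -1.41371085e-01  5.47413432e+01] -8.099966507048803
```

```bash
python3 -m jog '[[[0.103,-0.01,-0.084],[0,0,0],-1],[[0.103,-0.01,-0.084],[0,0,0],-1],[[0.103,-0.01,-0.084],[0,0,0],-1],[[0.103,-0.01,-0.084],[0,0,0],-1],[[0.103,-0.01,-0.084],[0,0,0],-1]]'
python3 -m jog '[[[0,0,-0.02],[0,0,0],-1],[[0,0,-0.03],[0,0,0],-1],[[-0.002,0,-0.04],[0,0,0],-1],[[-0.005,0.001,-0.05],[0,0,0],-1]]'
```

```text
time: 2.62
tool_pos: [636.0, -242.5, 209.5]
tcp_rot: [72.5, 89.5, 154.1]
ft_force: [0.0, 0.8, -1.4]
finger_gap: 0.0
time: 2.95
tool_pos: [631.8, -243.2, 167.0]
tcp_rot: [-112.3, 89.8, -30.6]
ft_force: [-0.8, -1.1, 3.5]
finger_gap: -0.4
```

```bash
python3 -m jog '[[[-0.005,0.001,-0.012],[0,0,0],-1],[[-0.01,0.001,-0.024],[0,0,0],-1],[[-0.014,0.002,-0.036],[0,0,0],-1],[[-0.017,0.002,-0.044],[0,0,0],-1]]'
python3 -m jog '[[[-0.001,0,-0.004],[0,0,0],-1],[[-0.002,0,-0.008],[0,0,0],-1],[[-0.002,0,-0.009],[0,0,0],-1]]'
```

```text
time: 3.28
tool_pos: [614.9, -240.8, 121.6]
tcp_rot: [-102.0, 89.9, -20.3]
ft_force: [3.6, 0.8, 4.1]
finger_gap: 0.3
time: 3.53
tool_pos: [613.3, -240.7, 114.6]
tcp_rot: [-97.0, 89.9, -15.3]
ft_force: [-5.6, 4.0, 16.4]
finger_gap: -0.2
```

```bash
python3 -m jog '[[[0,0,-0.001],[0,0,0],-1],[[0,0,-0.001],[0,0,0],-1],[[0,0,-0.001],[0,0,0],-1]]'
python3 - <<'E'
from h import *
s=r.sense();print(s["tool_pos"],s["ft_force"],s["time"])
m=vision.camera_model("scene");i=vision.snapshot("scene");save(i,"s1",170,240,350,480,2.4)
E
```

```text
time: 3.78
tool_pos: [613.3, -240.7, 114.5]
tcp_rot: [-104.1, 89.9, -22.4]
ft_force: [-6.1, 4.2, 19.2]
finger_gap: -0.1
[ 613.32513547 -240.66667262  114.48252335] [-6.05738706  4.22473728 19.24656682] 3.7833
```

View pics/s1.png

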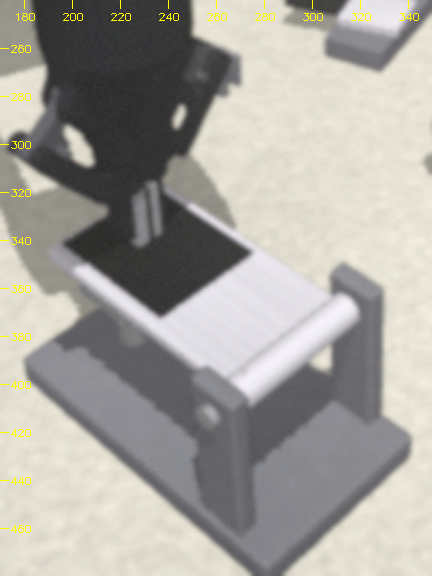

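Pushing the empty pedal, it stops moving at TCP z 114.5 (tips 106.5) while the force keeps rising to 19 N, and the picture shows the plate level. So it's on its stop. Now I'll let it up and go to the rack.

```bash
python3 -m jog '[[[0.003,0,0.008],[0,0,0],-1],[[0.01,-0.001,0.024],[0,0,0],-1],[[0.018,-0.001,0.048],[0,0,0],-1],[[0.02,-0.001,0.08],[0,0,0],-1],[[0.02,-0.001,0.12],[0,0,0],-1]]'
```

```text
time: 4.25
tool_pos: [631.2, -240.8, 229.0]
tcp_rot: [75.0, 89.6, 156.8]
ft_force: [1.4, 0.3, 0.9]
finger_gap: 0.0
```

```bash
python3 -m jog '[[[-0.082,0.175,0.01],[0,0,0.17],0.2],[[-0.082,0.175,0.01],[0,0,0.17],0.2],[[-0.082,0.175,0.01],[0,0,0.17],0.2],[[-0.082,0.175,0.01],[0,0,0.17],0.2],[[-0.082,0.175,0.01],[0,0,0.17],0.2]]'; python3 -m jog '[[[-0.082,0.175,0.0],[0,0,0.17],0.2],[[-0.082,0.175,0.0],[0,0,0.17],0.2],[[-0.082,0.175,0.0],[0,0,0.17],0.2],[[-0.082,0.175,0.0],[0,0,0.17],0.2],[[-0.082,0.175,0.0],[0,0,0.17],0.2]]'; python3 -m jog '[[[0,0,0],[0,0,0],0.2]]'
python3 - <<'E'
from h import *
import pickle
from scipy.spatial.transform import Rotation as R
s=r.sense();M=R.from_euler('xyz',s["tcp_rot"],degrees=True).as_matrix();print(np.degrees(np.arctan2(M[1,1],M[0,1])))
m=vision.camera_model("wrist");i=vision.snapshot("wrist");pickle.dump((m,i),open("w2.pkl","wb"));save(i,"w2",al=1.2)
E
```

```text
time: 4.67
tool_pos: [548.6, -63.8, 241.0]
tcp_rot: [62.5, 89.9, 154.1]
ft_force: [0.7, 0.4, 0.2]
finger_gap: 51.3
time: 5.08
tool_pos: [466.4, 110.9, 241.0]
tcp_rot: [63.2, 89.9, 164.5]
ft_force: [0.6, 0.1, 0.4]
finger_gap: 51.3
time: 5.17
tool_pos: [466.2, 112.3, 241.1]
tcp_rot: [43.2, 89.9, 144.7]
ft_force: [0.1, -0.8, 0.3]
finger_gap: 51.5
-168.52488219642447
```

View pics/w2.png

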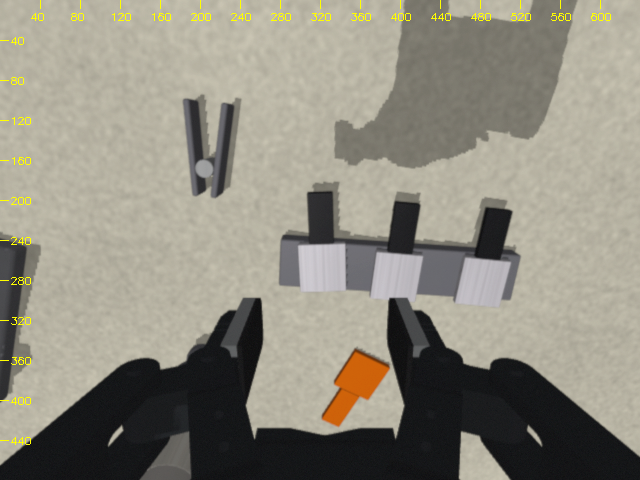

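Wrist view: three silver, black-tabbed spacers on the rack, with tabs at (320,215), (405,225) and (493,232). The orange look-alike lies on the table at (360,380) and is excluded. I'll take the leftmost one (C) first and enlarge it to confirm.

```bash
python3 - <<'E'
from h import *
import pickle
m,i=pickle.load(open("w2.pkl","rb"));save(i,"w2c",285,180,445,310,5,1.1)
E
```

```text
(no output)
```

View pics/w2c.png

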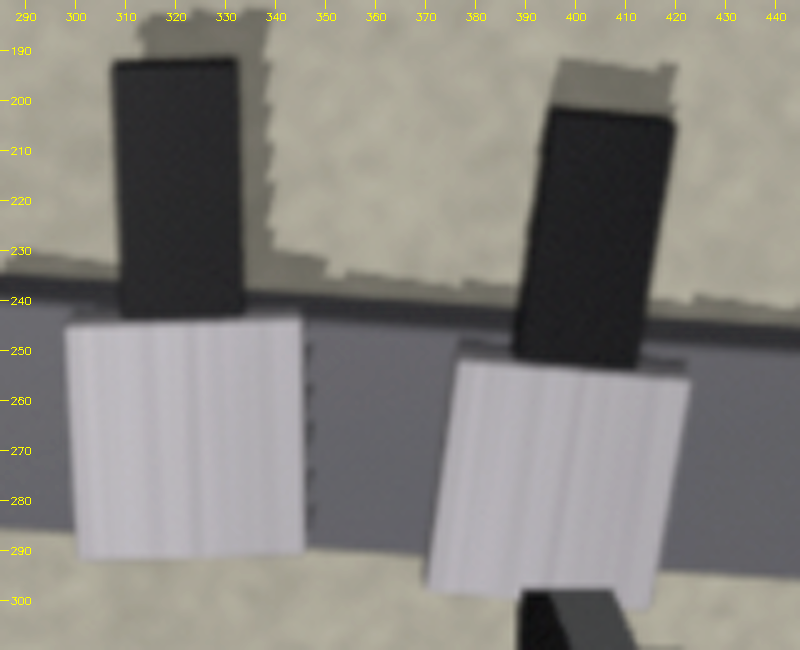

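```bash
python3 - <<'E'
from h import *
import pickle
m,i=pickle.load(open("w2.pkl","rb"))
pl=[[-25,-23,8],[-25,23,8],[25,23,8],[25,-23,8],[-75,-12,8],[-75,12,8]]
for n,q in dict(C=[(298,245.5),(345.5,243.5),(345.5,290),(301,291.5),(307.5,193),(332,192)],B=[(377,252.5),(422.5,256),(415,301),(371,297.5),(395,202.5),(420,204.5)]).items():
    p,e=fitpose([(m,pl,q)],[520,120,.1],20);print(n,p[:2],np.degrees(p[2]),np.abs(e).mean(),e.round(1).tolist())
    print("grasp",p[:2]+np.array([np.cos(p[2]),np.sin(p[2])])*-58)
E
```

```text
C [524.05025765 122.85432569] 13.45901160330936 0.5860552274593994 [[-0.3, -0.7], [0.2, -0.2], [1.0, 1.0], [-0.6, 1.0], [-0.9, -0.3], [0.7, -0.2]]
grasp [467.64313054 109.3548438 ]
B [519.27450132 196.0574853 ] 6.768132820440131 0.6742212752199942 [[-0.7, -0.5], [1.0, -0.3], [0.5, 1.4], [-0.9, 1.5], [-0.3, -0.4], [0.4, -0.3]]
grasp [461.67869118 189.22208814]
```

```bash
python3 -m jog '[[[0.0013,-0.003,-0.04],[0,0,0.026],0.2],[[0.0013,-0.003,-0.08],[0,0,0.026],0.2],[[0.0013,-0.003,-0.12],[0,0,0.026],0.2],[[0.0013,-0.003,-0.15],[0,0,0.026],0.2],[[0.0013,-0.003,-0.15],[0,0,0.026],0.2]]'
python3 - <<'E'
from h import *
i=vision.snapshot("wrist");save(i,"w3",al=1.2)
E
```

```text
time: 5.63
tool_pos: [464.6, 103.6, 83.9]
tcp_rot: [86.4, 89.3, -170.9]
ft_force: [-1.5, -1.1, -0.3]
finger_gap: 51.2
```

View pics/w3.png

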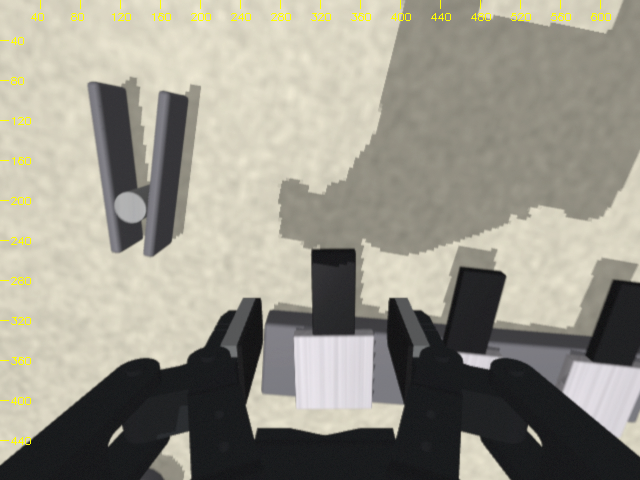

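```bash
python3 -m jog '[[[0.002,0.0045,-0.02],[0,0,0],0.2],[[0.002,0.0045,-0.04],[0,0,0],0.2],[[0.002,0.0045,-0.053],[0,0,0],0.2],[[0.002,0.0045,-0.053],[0,0,0],0.2]]'
python3 - <<'E'
from h import *
i=vision.snapshot("wrist");save(i,"w4",al=1.2);print(r.sense()["tool_pos"],r.sense()["qd"].round(1))
E
```

```text
time: 6.02
tool_pos: [472.0, 109.3, 38.2]
tcp_rot: [95.0, 89.9, -162.3]
ft_force: [-1.2, -0.2, -0.2]
finger_gap: 51.5
[472.75095377 109.45182725  39.49470498] [ 0.2 -1.5 -1.2  0.1  0.5 -0. ]
```

View pics/w4.png

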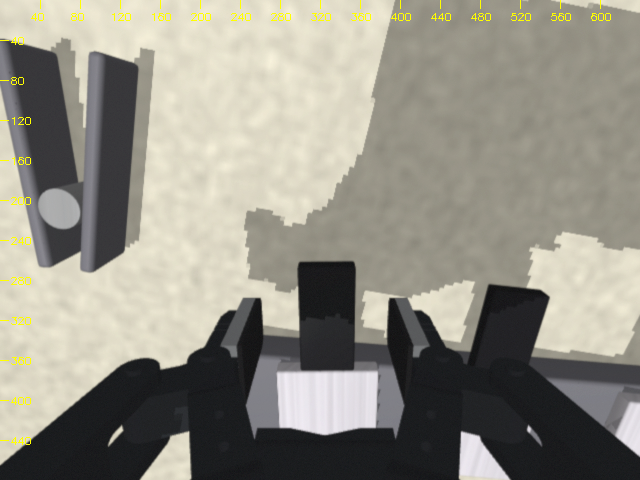

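```bash
python3 -m jog '[[[-0.006,-0.0005,-0.011],[0,0,0],0.2],[[-0.006,-0.0005,-0.011],[0,0,0],0.2],[[-0.006,-0.0005,-0.011],[0,0,0],-0.6],[[-0.006,-0.0005,-0.011],[0,0,0],-1],[[-0.006,-0.0005,-0.011],[0,0,0],-1]]' 50
python3 -m jog '[[[0,0,0],[0,0,0],-1],[[0,0,0],[0,0,0],-1]]' 60
python3 - <<'E'
from h import *
i=vision.snapshot("wrist");save(i,"w5",al=1.2);print(r.sense()["tool_pos"])
i=vision.snapshot("scene");save(i,"s5",270,180,430,280,5)
E
```

```text
time: 6.48
tool_pos: [466.7, 109.4, 28.2]
tcp_rot: [-97.4, 89.9, 5.4]
ft_force: [-1.2, 0.5, 2.0]
finger_gap: 22.4
time: 6.65
tool_pos: [466.7, 109.4, 28.0]
tcp_rot: [-102.0, 89.9, 0.8]
ft_force: [-1.1, 0.2, 5.6]
finger_gap: 21.8
[466.62945039 109.41075859  27.93305404]
```

View pics/w5.png

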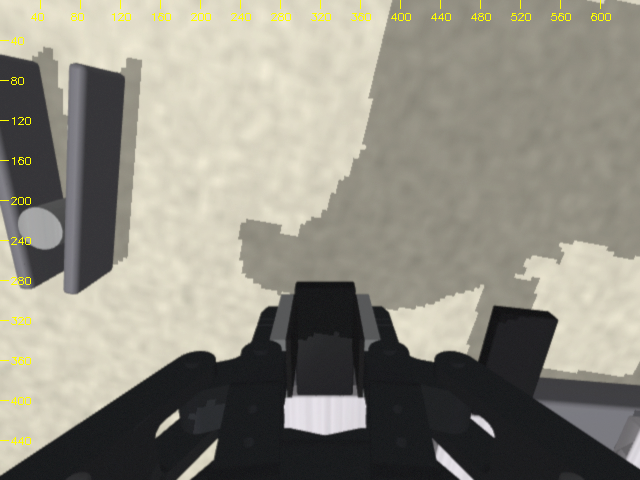

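View pics/s5.png

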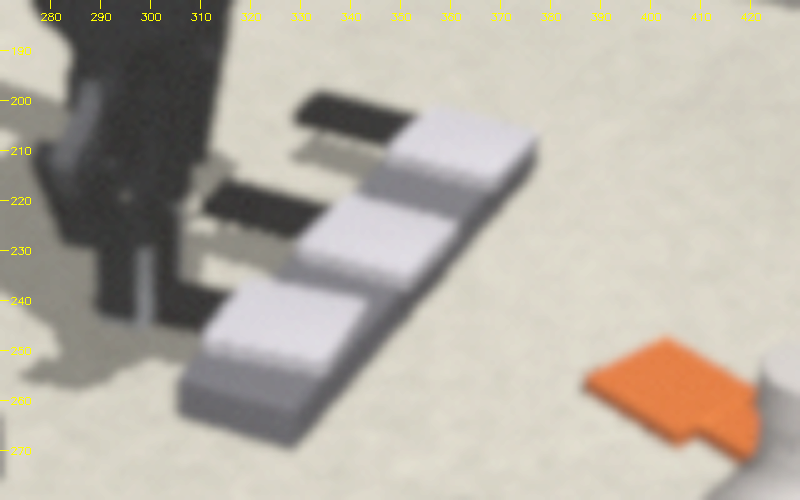

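```bash
python3 -m jog '[[[0,0,0.03],[0,0,0],-1],[[0,0,0.06],[0,0,0],-1],[[0,0,0.06],[0,0,0],-1],[[0,0,0.06],[0,0,0],-1]]'
python3 - <<'E'
from h import *
import pickle
from scipy.spatial.transform import Rotation as R
s=r.sense();M=R.from_euler('xyz',s["tcp_rot"],degrees=True).as_matrix();az=np.degrees(np.arctan2(M[1,1],M[0,1]));print(az,s["tool_pos"],s["ft_force"],s["finger_gap"])
m=vision.camera_model("wrist");i=vision.snapshot("wrist");save(i,"w6",260,240,400,450,3,1.3);pickle.dump((m,i,s),open("w6.pkl","wb"))
i=vision.snapshot("scene");save(i,"s6",240,160,430,280,4)
E
```

```text
time: 7.08
tool_pos: [467.8, 109.7, 89.2]
tcp_rot: [-95.1, 89.8, 7.6]
ft_force: [0.4, -1.1, -0.9]
finger_gap: 21.8
-167.2644547148731 [467.81266661 109.66380466  89.1619167 ] [ 0.40085138 -1.06839599 -0.85990403] 21.801456551506103
```

View pics/w6.png

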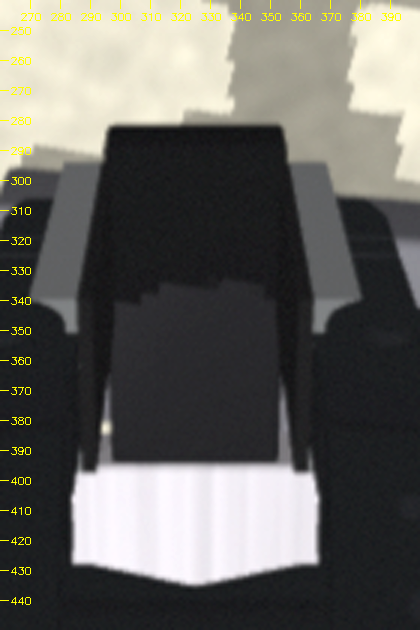

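View pics/s6.png

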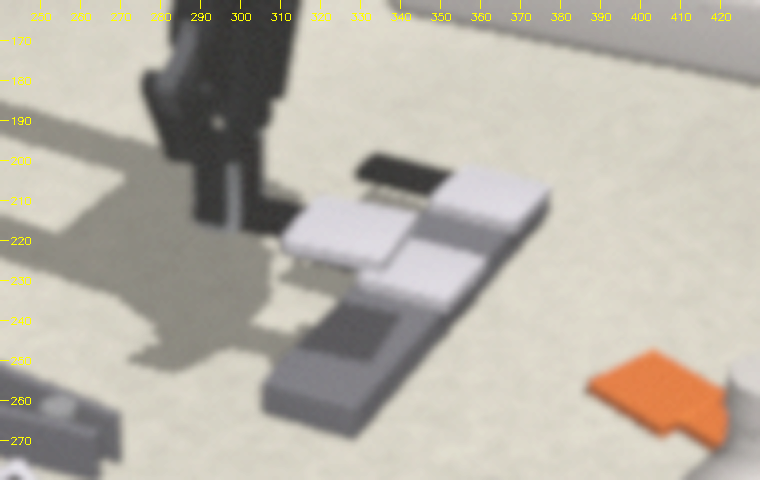

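```bash
python3 - <<'E'
from h import *
import pickle
m,i,s=pickle.load(open("w6.pkl","rb"))
t=s["tool_pos"];yaw=np.radians(12.74)
def w(d,dz,L):
    c,sn=np.cos(yaw),np.sin(yaw);L=np.array(L,float)
    x=L[:,0]+d[0];y=L[:,1]+d[1]
    return np.c_[t[0]+c*x-sn*y,t[1]+sn*x+c*y,t[2]+dz+L[:,2]]
for dz in (-6,-8,-10):
  for dx in (56,58,60):
    print(dz,dx,proj(m,w((dx,0),dz,[[-75,-12,8],[-75,12,8],[-75,0,0],[-25,-23,8],[-25,0,0]])).round(1).tolist())
E
```

```text
-6 56 [[291.5, 285.2], [355.3, 285.2], [323.5, 276.8], [268.2, 395.4], [323.5, 382.8]]
-6 58 [[291.6, 290.0], [355.2, 290.1], [323.5, 281.5], [268.4, 399.3], [323.5, 386.6]]
-6 60 [[291.8, 294.8], [355.0, 294.9], [323.5, 286.1], [268.6, 403.3], [323.5, 390.4]]
-8 56 [[291.9, 283.0], [354.9, 283.1], [323.5, 274.9], [268.8, 392.1], [323.5, 379.8]]
-8 58 [[292.1, 287.8], [354.8, 287.9], [323.5, 279.5], [269.0, 396.0], [323.5, 383.6]]
-8 60 [[292.2, 292.6], [354.6, 292.6], [323.5, 284.0], [269.2, 399.9], [323.5, 387.3]]
-10 56 [[292.4, 280.9], [354.5, 280.9], [323.5, 273.0], [269.5, 388.9], [323.5, 376.8]]
-10 58 [[292.5, 285.6], [354.4, 285.7], [323.5, 277.5], [269.7, 392.8], [323.5, 380.6]]
-10 60 [[292.6, 290.3], [354.2, 290.4], [323.5, 282.0], [269.9, 396.7], [323.5, 384.4]]
```

```bash
python3 -m jog '[[[0.01,-0.16,0.035],[0,0,-0.184],-1],[[0.01,-0.16,0.035],[0,0,-0.184],-1],[[0.01,-0.16,0.035],[0,0,-0.184],-1],[[0.01,-0.16,0.035],[0,0,-0.184],-1],[[0.01,-0.16,0.035],[0,0,-0.184],-1]]'
python3 -m jog '[[[0.01,-0.175,0.005],[0,0,-0.184],-1],[[0.01,-0.175,0.005],[0,0,-0.184],-1],[[0.01,-0.175,0.005],[0,0,-0.184],-1],[[0.01,-0.175,0.005],[0,0,-0.184],-1],[[0.01,-0.175,0.005],[0,0,-0.184],-1]]'
python3 -m jog '[[[0,0,0],[0,0,0],-1]]'
python3 - <<'E'
from h import *
import pickle
from scipy.spatial.transform import Rotation as R
s=r.sense();M=R.from_euler('xyz',s["tcp_rot"],degrees=True).as_matrix();az=np.degrees(np.arctan2(M[1,1],M[0,1]));print(az,s["tool_pos"])
m=vision.camera_model("wrist");i=vision.snapshot("wrist");save(i,"w7",al=1.3);pickle.dump((m,i,s),open("w7.pkl","wb"))
mm,ii=pickle.load(open("w1.pkl","rb"))
base=[[-35,-55,20],[-35,55,20]];bq=np.array([(282,222),(377.3,222)])
rq=np.array([(310.3,246),(348.7,246),(348.5,281),(311,281)])
def w(p,L,):
    L=np.array(L,float);c,s=np.cos(p[2]),np.sin(p[2]);return np.c_[p[0]+c*L[:,0]-s*L[:,1],p[1]+s*L[:,0]+c*L[:,1],L[:,2]]
for z in (61,63,66):
  rp=[[-20,-20,z],[-20,20,z],[20,20,z],[20,-20,z]]
  print(z,least_squares(lambda p:(proj(mm,w(p,rp))-rq).ravel(),[594,-236,-.13],x_scale=[10,10,.1]).x)
E
```

```text
time: 7.6
tool_pos: [476.4, -56.5, 122.7]
tcp_rot: [-169.8, 89.8, -77.9]
ft_force: [1.3, -0.7, -0.8]
finger_gap: 22.2
time: 8.02
tool_pos: [485.1, -230.6, 125.9]
tcp_rot: [142.9, 89.9, -135.7]
ft_force: [0.9, -0.3, 0.0]
finger_gap: 22.3
time: 8.1
tool_pos: [485.0, -227.9, 125.5]
tcp_rot: [79.5, 89.9, 160.9]
ft_force: [0.9, 0.6, -1.0]
finger_gap: 21.7
171.42174143407334 [ 485.04012745 -227.93117773  125.53270998]
61 [ 5.97446437e+02 -2.37566679e+02 -1.41371162e-01]
63 [ 5.96697738e+02 -2.37484981e+02 -1.41371133e-01]
66 [ 5.95574825e+02 -2.37362452e+02 -1.41371330e-01]
```

View pics/w7.png

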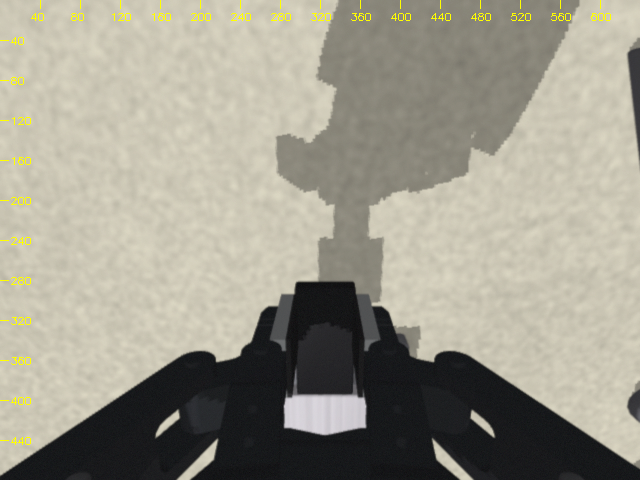

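```bash
python3 -m jog '[[[0.02,-0.001,-0.025],[0,0,0.004],-1],[[0.04,-0.001,-0.025],[0,0,0.004],-1],[[0.054,-0.001,-0.025],[0,0,0.004],-1],[[0.054,-0.001,-0.025],[0,0,0.004],-1],[[0.054,-0.001,-0.025],[0,0,0.004],-1]]'
python3 -m jog '[[[0,0,-0.012],[0,0,0],-1],[[0,0,-0.012],[0,0,0],-1],[[0,0,-0.012],[0,0,0],-1]]'
python3 - <<'E'
from h import *
print(r.sense()["tool_pos"])
i=vision.snapshot("scene");save(i,"s8",170,260,350,410,4)
i=vision.snapshot("top");save(i,"t8",390,160,490,280,5)
E
```

```text
time: 8.57
tool_pos: [539.8, -224.6, 101.1]
tcp_rot: [65.2, 89.9, 147.2]
ft_force: [-0.3, -0.6, -0.7]
finger_gap: 21.7
time: 8.82
tool_pos: [538.4, -225.8, 88.7]
tcp_rot: [71.6, 89.8, 153.5]
ft_force: [0.5, 0.4, -0.6]
finger_gap: 21.8
[ 538.44530883 -225.76510057   88.73861139]
```

View pics/s8.png

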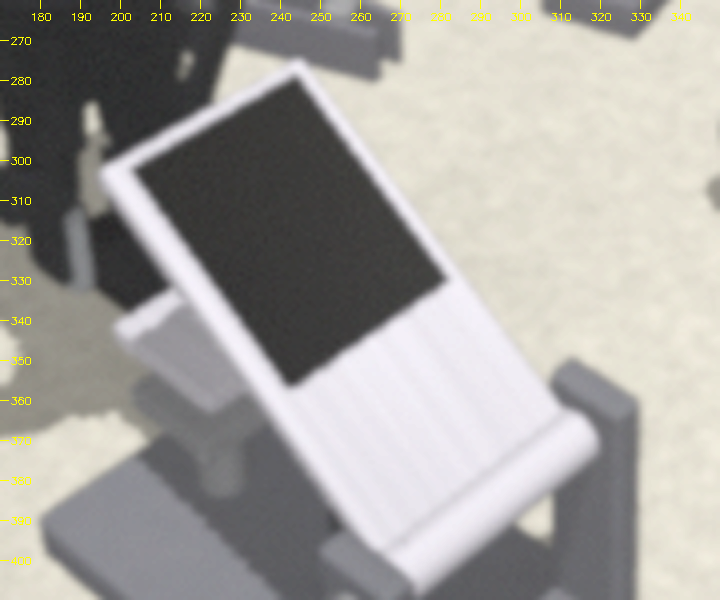

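View pics/t8.png

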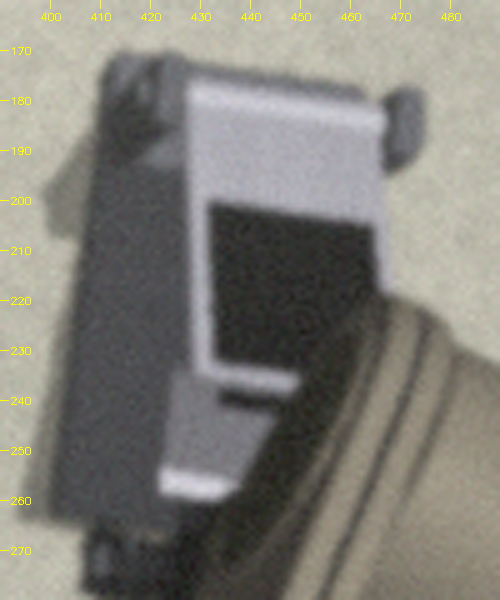

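```bash
python3 -m jog '[[[0.001,-0.0035,-0.005],[0,0,0],-1],[[0.001,-0.0035,-0.01],[0,0,0],-1],[[0.001,-0.0035,-0.012],[0,0,0],-1],[[0.001,-0.0035,-0.012],[0,0,0],-1]]'
python3 -m jog '[[[0,0,-0.002],[0,0,0],-1],[[0,0,-0.004],[0,0,0],-1],[[0,0,-0.004],[0,0,0],-1]]'
```

```text
time: 9.25
tool_pos: [540.4, -230.0, 77.2]
tcp_rot: [70.1, 89.9, 152.0]
ft_force: [-0.4, -0.2, -0.3]
finger_gap: 22.1
time: 9.5
tool_pos: [540.9, -230.0, 73.9]
tcp_rot: [67.7, 90.0, 149.6]
ft_force: [-0.4, 0.6, -1.1]
finger_gap: 22.0
```

```bash
python3 -m jog '[[[-0.001,0.0005,-0.0015],[0,0,0],-1],[[-0.001,0.0005,-0.0015],[0,0,0],-1]]'
python3 -m jog '[[[0,0,-0.0015],[0,0,0],-1],[[0,0,-0.0015],[0,0,0],-1]]'
python3 - <<'E'
from h import *
print(r.sense()["tool_pos"])
i=vision.snapshot("scene");save(i,"s9",170,260,350,410,4)
i=vision.snapshot("wrist");save(i,"w9",al=1.3)
E
```

```text
time: 9.67
tool_pos: [540.2, -229.6, 72.9]
tcp_rot: [-108.2, 90.0, -26.4]
ft_force: [0.8, 0.9, 0.6]
finger_gap: 21.8
time: 9.83
tool_pos: [540.3, -229.7, 72.0]
tcp_rot: [-116.2, 90.0, -34.3]
ft_force: [-4.1, 0.4, 6.7]
finger_gap: 21.9
[ 540.27517954 -229.70517611   71.96642337]
```

View pics/s9.png

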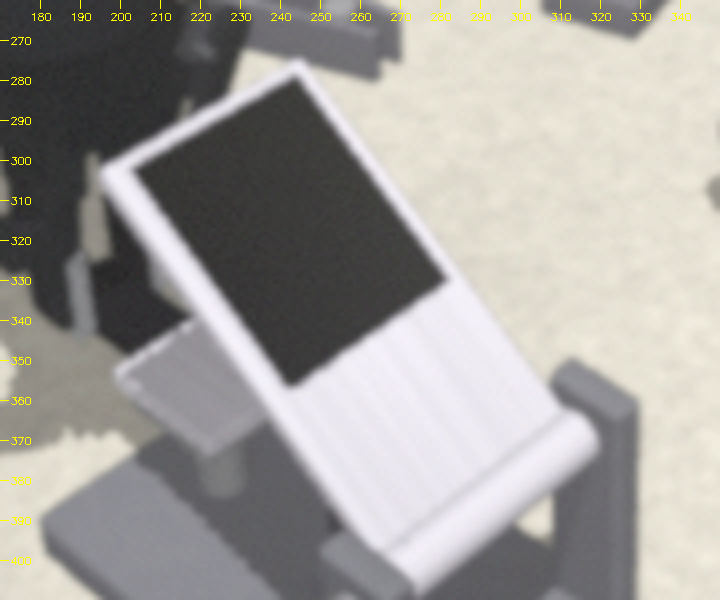

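View pics/w9.png

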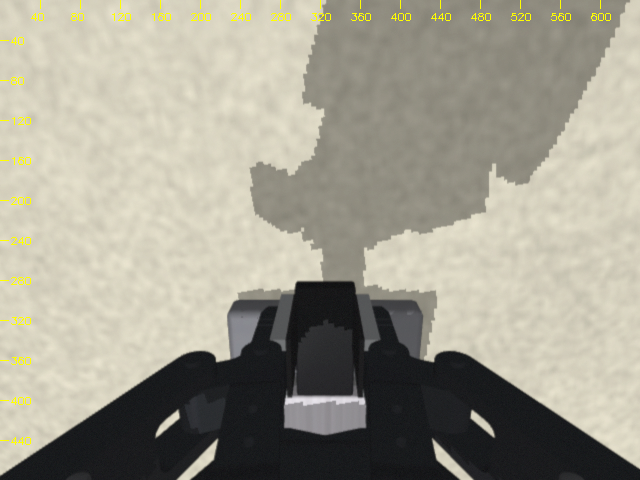

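```bash
python3 -m jog '[[[0,0,0.0008],[0,0,0],-0.15],[[0,0,0.0008],[0,0,0],-0.15],[[0,0,0.0008],[0,0,0],-0.15],[[-0.02,0.003,0.0008],[0,0,0],-0.15],[[-0.06,0.0085,0.001],[0,0,0],-0.15]]'
python3 -m jog '[[[-0.04,0.006,0.02],[0,0,0],-0.15],[[-0.06,0.008,0.06],[0,0,0],-0.15],[[-0.06,0.008,0.1],[0,0,0],-0.15],[[-0.06,0.008,0.12],[0,0,0],-0.15],[[-0.06,0.008,0.12],[0,0,0],-0.15]]'
python3 - <<'E'
from h import *
import pickle
m=vision.camera_model("wrist");i=vision.snapshot("wrist");pickle.dump((m,i),open("w10.pkl","wb"));save(i,"w10",al=1.2);save(i,"w10c",250,200,450,350,4,1.2)
i=vision.snapshot("scene");save(i,"s10",170,260,350,410,4)
E
```

```text
time: 10.35
tool_pos: [482.4, -221.7, 72.9]
tcp_rot: [-104.4, 89.8, -22.5]
ft_force: [-0.9, -0.4, 1.1]
finger_gap: 36.4
time: 10.77
tool_pos: [422.6, -215.1, 199.3]
tcp_rot: [-115.0, 89.4, -33.2]
ft_force: [0.6, -1.1, 0.7]
finger_gap: 36.4
```

View pics/w10.png

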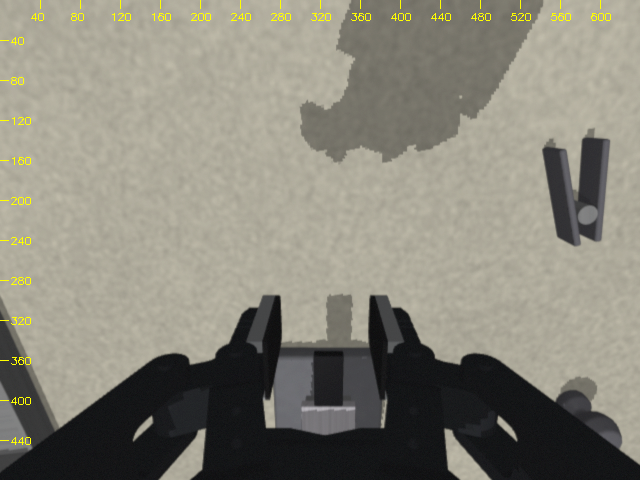

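View pics/s10.png

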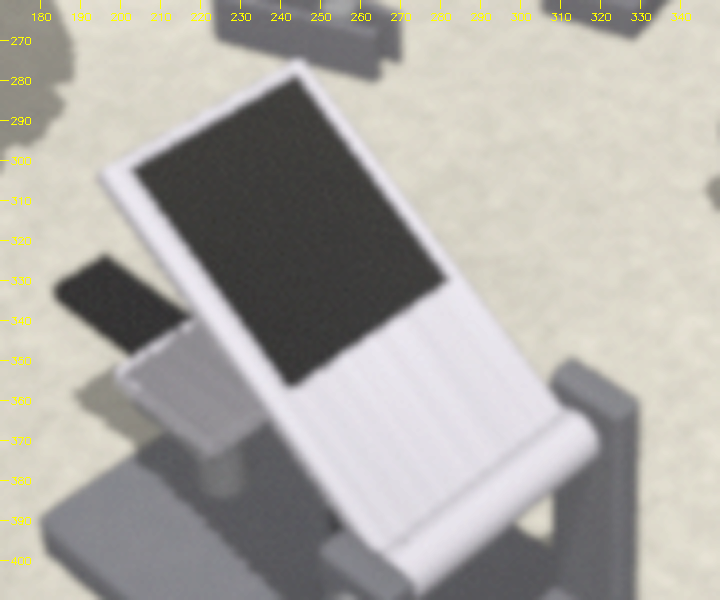

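```bash
python3 -m jog '[[[0.04,-0.01,0.1],[0,0,0],-0.15],[[0.08,-0.015,0.1],[0,0,0],-0.15],[[0.095,-0.016,0.1],[0,0,0],-0.15],[[0.095,-0.016,0.1],[0,0,0],-0.15],[[0.095,-0.016,0.1],[0,0,0],-0.15]]'
python3 - <<'E'
from h import *
import pickle
print(r.sense()["qd"].round(1))
m=vision.camera_model("wrist");i=vision.snapshot("wrist");pickle.dump((m,i),open("w11.pkl","wb"));save(i,"w11",260,200,420,320,5,1.2)
E
```

```text
time: 11.28
tool_pos: [518.1, -229.5, 293.1]
tcp_rot: [-99.1, 89.9, -17.2]
ft_force: [1.1, -0.9, 0.3]
finger_gap: 36.3
[-0.9 -2.2  6.4 -0.5 -0.3 -1.1]
```

View pics/w11.png

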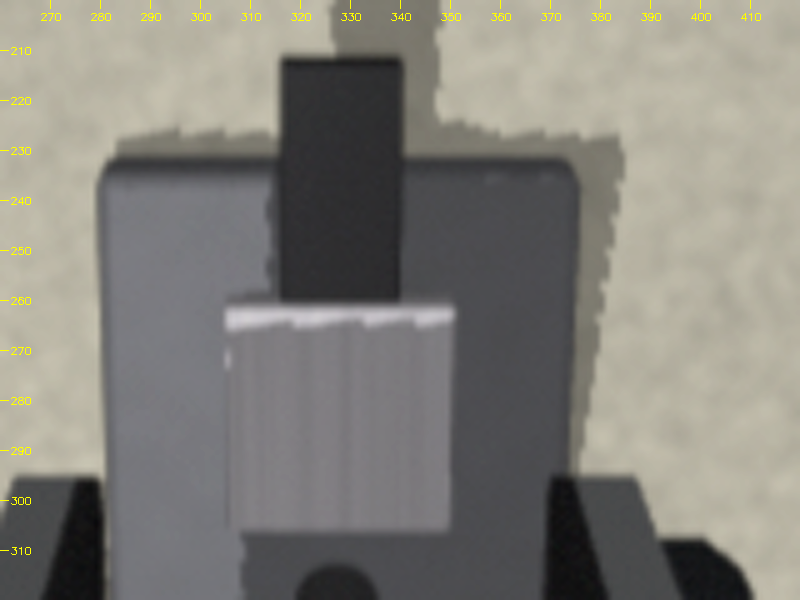

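```bash
python3 - <<'E'
from h import *
import pickle
m,i=pickle.load(open("w11.pkl","rb"))
def fit(z,q,h):
    return None
pl=[[-25,-23,8],[-25,23,8],[25,23,8],[25,-23,8],[-75,-12,8],[-75,12,8]]
for z in (63,65):
  p,e=fitpose([(m,pl,[(305,261.5),(350.8,261.5),(349.7,306),(306,306),(316.5,212.5),(340.5,212)])],[598,-237,-.14],z);print(z,p[:2],np.degrees(p[2]),e.round(1).tolist())
# base front edge
for q in (234.5,235.5,236.5):
  from scipy.optimize import brentq
  g=lambda d:proj(m,[[597.3-d*.989,-237.5+d*.143,20]])[0,1]-q
  print(q,"front at",brentq(g,-50,150))
print([proj(m,[[597.3-35*.9898-b*np.sin(np.radians(-8.2)),-237.5+35*.1426+b*.9898,20]]).round(1) for b in (-55,55)])
E
```

```text
63 [ 598.37087567 -237.33473619] -8.145453050946005 [[0.0, -0.4], [0.3, -0.3], [0.3, 0.4], [-0.3, 0.3], [-0.7, -0.3], [0.3, 0.3]]
65 [ 597.67226644 -237.25647291] -8.145013371714972 [[-0.1, -0.3], [0.4, -0.2], [0.4, 0.7], [-0.5, 0.6], [-0.8, -0.5], [0.4, 0.1]]
234.5 front at 36.58106369971498
235.5 front at 35.41522258526216
236.5 front at 34.24744583761576
[array([[278.2, 235.7]]), array([[376.7, 236. ]])]
```

```bash
python3 -m jog '[[[-0.028,0.2,-0.04],[0,0,0.131],0.1],[[-0.028,0.2,-0.04],[0,0,0.131],0.1],[[-0.028,0.2,-0.04],[0,0,0.131],0.1],[[-0.028,0.2,-0.04],[0,0,0.131],0.1],[[-0.028,0.2,-0.04],[0,0,0.131],0.1]]'
python3 -m jog '[[[-0.028,0.205,-0.04],[0,0,0.131],0.1],[[-0.028,0.205,-0.04],[0,0,0.131],0.1],[[-0.028,0.205,-0.04],[0,0,0.131],0.1],[[-0.028,0.205,-0.04],[0,0,0.131],0.1],[[-0.028,0.205,-0.04],[0,0,0.131],0.1]]'
python3 -m jog '[[[0,0.013,-0.03],[0,0,0],0.1],[[0,0.013,-0.07],[0,0,0],0.1],[[0,0.013,-0.1],[0,0,0],0.1],[[0,0.013,-0.1],[0,0,0],0.1],[[0,0.013,-0.1],[0,0,0],0.1]]'
python3 - <<'E'
from h import *
from scipy.spatial.transform import Rotation as R
import pickle
s=r.sense();M=R.from_euler('xyz',s["tcp_rot"],degrees=True).as_matrix();print(np.degrees(np.arctan2(M[1,1],M[0,1]))%360,s["tool_pos"])
m=vision.camera_model("wrist");i=vision.snapshot("wrist");pickle.dump((m,i),open("w12.pkl","wb"));save(i,"w12",al=1.2)
E
```

```text
time: 11.75
tool_pos: [484.5, -27.3, 249.1]
tcp_rot: [80.6, 89.7, 170.0]
ft_force: [0.8, 0.3, 0.3]
finger_gap: 47.0
time: 12.17
tool_pos: [456.9, 174.7, 209.9]
tcp_rot: [101.3, 89.8, -161.9]
ft_force: [1.3, 0.5, -0.3]
finger_gap: 47.0
time: 12.58
tool_pos: [456.1, 185.5, 109.6]
tcp_rot: [100.2, 89.6, -162.9]
ft_force: [-0.2, -0.0, 0.4]
finger_gap: 46.9
186.8889229351424 [456.06217345 185.45613792 109.57344231]
```

View pics/w12.png

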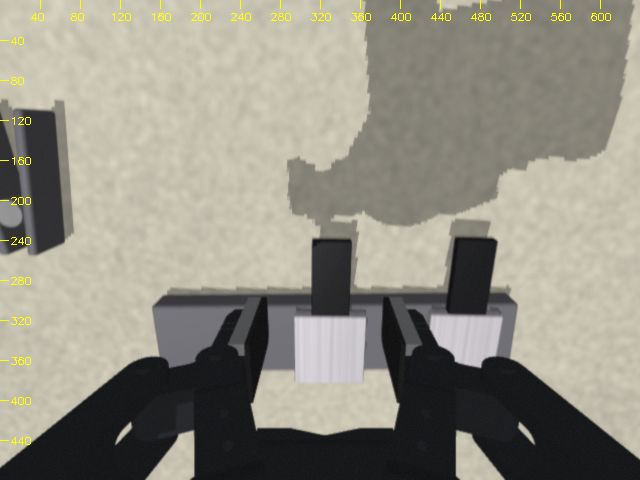

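```bash
python3 -m jog '[[[0.003,0.0035,-0.03],[0,0,0],0.1],[[0.003,0.0035,-0.06],[0,0,0],0.1],[[0.003,0.0035,-0.07],[0,0,0],0.1],[[0.003,0.0035,-0.07],[0,0,0],0.1],[[0.003,0.0035,-0.07],[0,0,0],0.1]]'
python3 -m jog '[[[0,0,0],[0,0,0],0.1]]'
```

```text
time: 13.05
tool_pos: [463.2, 190.0, 44.3]
tcp_rot: [-81.9, 90.0, 15.0]
ft_force: [0.8, 0.3, 0.4]
finger_gap: 46.9
time: 13.13
tool_pos: [464.2, 190.4, 45.3]
tcp_rot: [-80.6, 89.8, 16.3]
ft_force: [0.3, -0.6, -0.2]
finger_gap: 47.0
```

```bash
python3 -m jog '[[[-0.002,-0.001,-0.012],[0,0,0],0.1],[[-0.002,-0.001,-0.012],[0,0,0],0.1],[[-0.002,-0.001,-0.012],[0,0,0],0.1]]'
python3 -m jog '[[[0,0,0],[0,0,0],0.1]]'
```

```text
time: 13.38
tool_pos: [460.0, 188.9, 30.6]
tcp_rot: [100.3, 90.0, -162.8]
ft_force: [-0.4, -0.3, 0.0]
finger_gap: 46.3
time: 13.47
tool_pos: [460.4, 189.0, 30.9]
tcp_rot: [130.6, 90.0, -132.5]
ft_force: [0.7, -0.1, 0.4]
finger_gap: 46.8
```

```bash
python3 -m jog '[[[0.0005,0,-0.001],[0,0,0],-0.6],[[0.0005,0,-0.001],[0,0,0],-1],[[0.0005,0,-0.001],[0,0,0],-1],[[0.0005,0,-0.001],[0,0,0],-1],[[0.0005,0,-0.001],[0,0,0],-1]]' 60
python3 - <<'E'
from h import *
i=vision.snapshot("scene");save(i,"s13",270,180,430,280,5)
print(r.sense()["tool_pos"])
E
python3 -m jog '[[[0,0,0.03],[0,0,0],-1],[[0,0,0.06],[0,0,0],-1],[[0,0,0.06],[0,0,0],-1],[[0,0,0.06],[0,0,0],-1]]'
python3 - <<'E'
from h import *
import pickle
from scipy.spatial.transform import Rotation as R
s=r.sense();M=R.from_euler('xyz',s["tcp_rot"],degrees=True).as_matrix();az=np.degrees(np.arctan2(M[1,1],M[0,1]));print(az,s["tool_pos"],s["ft_force"],s["finger_gap"])
m=vision.camera_model("wrist");i=vision.snapshot("wrist");save(i,"w13",260,240,400,450,3,1.3);pickle.dump((m,i,s),open("w13.pkl","wb"))
E
```

```text
time: 13.88
tool_pos: [461.1, 189.1, 30.0]
tcp_rot: [-88.4, 90.0, 8.5]
ft_force: [0.3, -0.1, 1.9]
finger_gap: 21.8
[461.08440242 189.1152668   29.95525414]
time: 14.27
tool_pos: [462.6, 189.6, 91.8]
tcp_rot: [-80.5, 89.7, 16.4]
ft_force: [-0.3, -0.4, -0.9]
finger_gap: 21.1
-173.11137360847468 [462.63488201 189.57281612  91.79226718] [-0.25145175 -0.44206434 -0.94558508] 21.09906411680746
```

View pics/s13.png

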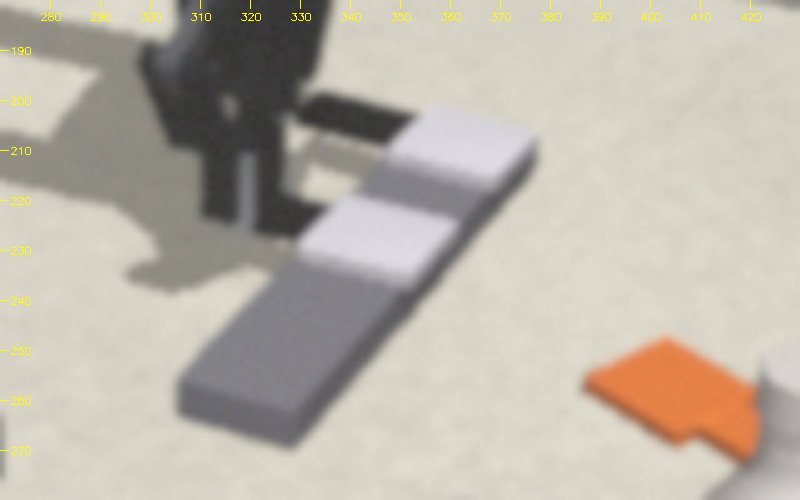

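View pics/w13.png

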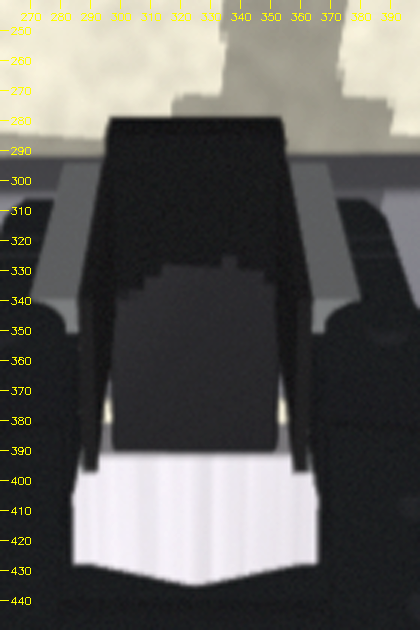

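```bash
python3 -m jog '[[[0.01,-0.2,0.035],[0,0,-0.13],-1],[[0.01,-0.2,0.035],[0,0,-0.13],-1],[[0.01,-0.2,0.035],[0,0,-0.13],-1],[[0.01,-0.2,0.035],[0,0,-0.13],-1],[[0.01,-0.2,0.035],[0,0,-0.13],-1]]'
python3 -m jog '[[[0.01,-0.2,0],[0,0,-0.133],-1],[[0.01,-0.2,0],[0,0,-0.133],-1],[[0.01,-0.2,0],[0,0,-0.133],-1],[[0.01,-0.2,0],[0,0,-0.133],-1],[[0.01,-0.2,0],[0,0,-0.133],-1]]'
python3 -m jog '[[[0.02,-0.02,-0.012],[0,0,0],-1],[[0.04,-0.02,-0.012],[0,0,0],-1],[[0.05,-0.02,-0.012],[0,0,0],-1],[[0.05,-0.02,-0.012],[0,0,0],-1],[[0.05,-0.02,-0.012],[0,0,0],-1]]'
python3 -m jog '[[[0,0,0],[0,0,0],-1]]'
python3 - <<'E'
from h import *
from scipy.spatial.transform import Rotation as R
s=r.sense();M=R.from_euler('xyz',s["tcp_rot"],degrees=True).as_matrix();az=np.degrees(np.arctan2(M[1,1],M[0,1]));print(az)
E
```

```text
time: 14.73
tool_pos: [469.5, -12.9, 123.3]
tcp_rot: [90.3, 89.9, 179.8]
ft_force: [0.9, 1.0, 0.2]
finger_gap: 21.9
time: 15.15
tool_pos: [479.4, -213.4, 122.8]
tcp_rot: [79.8, 89.9, 161.6]
ft_force: [0.2, -0.2, 0.3]
finger_gap: 21.5
time: 15.57
tool_pos: [529.9, -230.4, 110.6]
tcp_rot: [70.9, 89.8, 152.7]
ft_force: [-0.2, -0.2, 0.3]
finger_gap: 21.7
time: 15.65
tool_pos: [529.7, -230.3, 111.3]
tcp_rot: [73.3, 89.8, 155.1]
ft_force: [-0.0, -0.1, -1.6]
finger_gap: 21.4
171.84525554072636
```

Orientation is right. Next I'll align in x and y and lower.

```bash
python3 -m jog '[[[0.0105,0.0005,0],[0,0,0],-1],[[0.0105,0.0005,-0.01],[0,0,0],-1],[[0.0105,0.0005,-0.02],[0,0,0],-1],[[0.0105,0.0005,-0.02],[0,0,0],-1],[[0.0105,0.0005,-0.02],[0,0,0],-1]]'
python3 -m jog '[[[0,0,0],[0,0,0],-1]]'
python3 - <<'E'
from h import *
print(r.sense()["tool_pos"])
i=vision.snapshot("scene");save(i,"s14",170,260,350,410,4)
E
```

```text
time: 16.07
tool_pos: [539.7, -229.7, 90.9]
tcp_rot: [73.0, 89.8, 154.8]
ft_force: [-0.5, 0.1, -1.8]
finger_gap: 21.8
time: 16.15
tool_pos: [540.7, -230.2, 92.3]
tcp_rot: [73.6, 89.9, 155.4]
ft_force: [1.2, 0.5, -0.8]
finger_gap: 22.0
[ 540.71097153 -230.22728524   92.26160713]
```

View pics/s14.png

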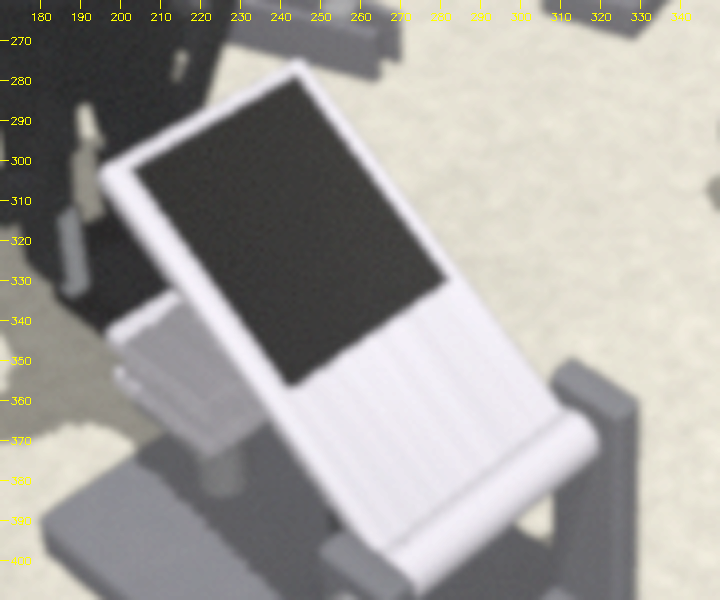

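```bash
python3 -m jog '[[[-0.0003,0.0003,-0.003],[0,0,0],-1],[[-0.0003,0.0003,-0.006],[0,0,0],-1],[[-0.0003,0.0003,-0.006],[0,0,0],-1],[[-0.0003,0.0003,-0.006],[0,0,0],-1]]'
python3 -m jog '[[[0,0,-0.0015],[0,0,0],-1],[[0,0,-0.0015],[0,0,0],-1]]'
python3 -m jog '[[[0,0,-0.001],[0,0,0],-1],[[0,0,-0.001],[0,0,0],-1]]'
```

```text
time: 16.53
tool_pos: [540.9, -230.1, 86.5]
tcp_rot: [74.6, 90.0, 156.4]
ft_force: [-0.1, 0.0, -0.6]
finger_gap: 21.7
time: 16.7
tool_pos: [541.1, -230.1, 85.1]
tcp_rot: [72.9, 90.0, 154.7]
ft_force: [0.4, -0.2, -0.3]
finger_gap: 21.6
time: 16.87
tool_pos: [541.1, -230.1, 84.1]
tcp_rot: [76.1, 90.0, 157.9]
ft_force: [-0.1, 0.5, -1.0]
finger_gap: 21.7
```

```bash
python3 -m jog '[[[-0.0007,0.0003,-0.001],[0,0,0],-1],[[-0.0007,0.0003,-0.001],[0,0,0],-1]]'
python3 -m jog '[[[0,0,-0.001],[0,0,0],-1],[[0,0,-0.001],[0,0,0],-1]]'
```

```text
time: 17.03
tool_pos: [540.2, -229.8, 83.0]
tcp_rot: [70.4, 90.0, 152.2]
ft_force: [-0.2, -0.8, -1.3]
finger_gap: 21.9
time: 17.2
tool_pos: [540.4, -229.9, 82.4]
tcp_rot: [-119.4, 90.0, -37.6]
ft_force: [-0.4, 0.6, 2.0]
finger_gap: 21.4
```

```bash
python3 -m jog '[[[0,0,-0.0005],[0,0,0],-1],[[0,0,-0.0005],[0,0,0],-0.15],[[0,0,0],[0,0,0],-0.15],[[0,0,0],[0,0,0],-0.15],[[0,0,0.001],[0,0,0],-0.15]]'
python3 -m jog '[[[-0.02,0.003,0.001],[0,0,0],-0.15],[[-0.06,0.0085,0.001],[0,0,0],-0.15],[[-0.09,0.013,0.01],[0,0,0],-0.15],[[-0.11,0.016,0.05],[0,0,0],-0.15],[[-0.11,0.016,0.09],[0,0,0],-0.15]]'
python3 -m jog '[[[0,0,0.04],[0,0,0],-0.15],[[0.01,0,0.08],[0,0,0],-0.15],[[0.04,-0.007,0.12],[0,0,0],-0.15],[[0.08,-0.013,0.127],[0,0,0],-0.15],[[0.09,-0.013,0.127],[0,0,0],-0.15]]'
python3 -m jog '[[[0,0,0],[0,0,0],-0.15],[[0,0,0],[0,0,0],-0.15]]'
python3 - <<'E'
from h import *
import pickle
print(r.sense()["tool_pos"])
m=vision.camera_model("wrist");i=vision.snapshot("wrist");pickle.dump((m,i),open("w15.pkl","wb"));save(i,"w15",260,200,420,320,5,1.2)
i=vision.snapshot("scene");save(i,"s15",170,260,350,410,4)
E
```

```text
time: 17.62
tool_pos: [540.3, -229.8, 83.1]
tcp_rot: [73.7, 90.0, 155.6]
ft_force: [-0.6, -0.7, 0.6]
finger_gap: 36.3
time: 18.03
tool_pos: [424.8, -211.5, 168.7]
tcp_rot: [68.4, 89.4, 150.2]
ft_force: [1.2, -0.4, 0.9]
finger_gap: 36.3
time: 18.45
tool_pos: [524.7, -228.2, 303.9]
tcp_rot: [-107.6, 89.5, -25.8]
ft_force: [1.5, -0.3, -0.2]
finger_gap: 36.6
time: 18.62
tool_pos: [520.9, -226.8, 298.7]
tcp_rot: [75.0, 90.0, 156.9]
ft_force: [0.3, 0.1, -0.3]
finger_gap: 36.1
[ 520.86310414 -226.76676531  298.73255003]
```

View pics/w15.png

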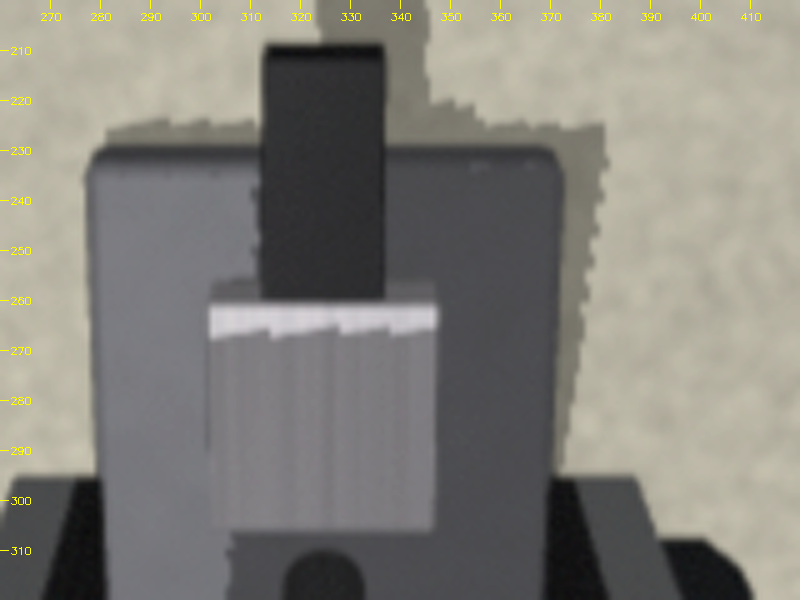

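View pics/s15.png

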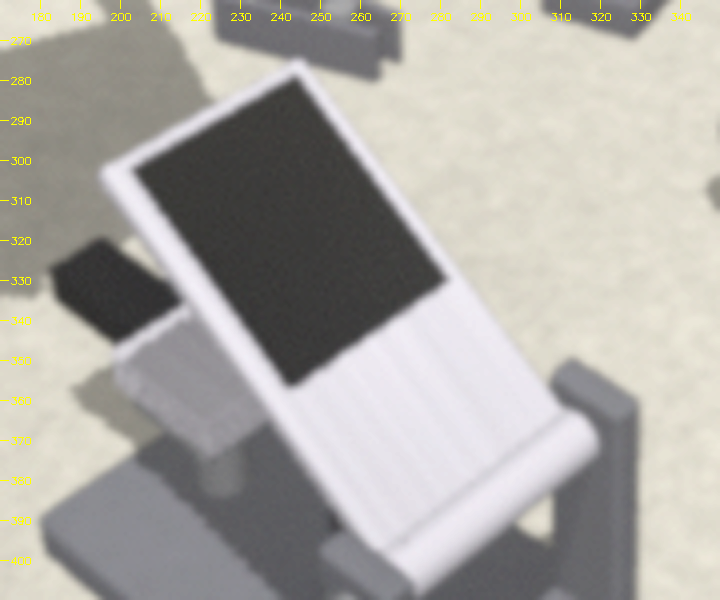

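```bash
python3 - <<'E'
from h import *
import pickle
m,i=pickle.load(open("w15.pkl","rb"))
pl=[[-25,-23,8],[-25,23,8],[25,23,8],[25,-23,8],[-75,-12,8],[-75,12,8]]
p,e=fitpose([(m,pl,[(302,261),(347.5,261),(346.5,306),(302.5,306),(313,211),(337,211)])],[598,-237,-.14],72.4);print(p[:2],np.degrees(p[2]),e.round(1).tolist())
E
python3 -m jog '[[[0.04,-0.006,-0.02],[0,0,0],-1],[[0.08,-0.012,-0.05],[0,0,0],-1],[[0.115,-0.016,-0.08],[0,0,0],-1],[[0.115,-0.016,-0.08],[0,0,0],-1],[[0.115,-0.016,-0.08],[0,0,0],-1]]' 40
python3 -m jog '[[[0,0,0],[0,0,0],-1],[[0,0,-0.02],[0,0,0],-1],[[-0.001,0,-0.03],[0,0,0],-1],[[-0.003,0,-0.04],[0,0,0],-1],[[-0.007,0.001,-0.05],[0,0,0],-1]]'
```

```text
[ 597.92599775 -237.54612261] -8.315178941187868 [[-0.6, -0.5], [0.6, -0.3], [0.5, 0.5], [-0.4, 0.3], [-0.7, -0.0], [0.6, 0.1]]
time: 19.13
tool_pos: [634.3, -241.8, 212.9]
tcp_rot: [71.5, 89.5, 153.4]
ft_force: [0.2, 0.2, 0.0]
finger_gap: 0.2
time: 19.55
tool_pos: [628.1, -242.4, 170.2]
tcp_rot: [-113.0, 89.9, -31.2]
ft_force: [-1.9, -0.5, 3.9]
finger_gap: 0.3
```

```bash
python3 -m jog '[[[-0.003,0,-0.012],[0,0,0],-1],[[-0.007,0.001,-0.024],[0,0,0],-1],[[-0.01,0.0015,-0.036],[0,0,0],-1],[[-0.011,0.002,-0.044],[0,0,0],-1]]'
python3 -m jog '[[[0,0,-0.002],[0,0,0],-1],[[0,0,-0.004],[0,0,0],-1]]'
```

```text
time: 19.88
tool_pos: [616.4, -240.2, 123.6]
tcp_rot: [127.2, 89.9, -151.1]
ft_force: [-2.2, -4.0, 3.8]
finger_gap: -0.1
time: 20.05
tool_pos: [616.8, -239.7, 120.3]
tcp_rot: [76.8, 89.9, 158.6]
ft_force: [-3.0, -0.6, 5.1]
finger_gap: 0.2
```

```bash
python3 -m jog '[[[0,0,-0.002],[0,0,0],-1],[[0,0,-0.002],[0,0,0],-1]]'; python3 -m jog '[[[0,0,-0.001],[0,0,0],-1],[[0,0,-0.001],[0,0,0],-1]]'
```

```text
time: 20.22
tool_pos: [617.4, -239.7, 119.9]
tcp_rot: [62.2, 90.0, 144.0]
ft_force: [-2.6, 0.4, 5.3]
finger_gap: 0.0
time: 20.38
tool_pos: [617.6, -239.7, 119.7]
tcp_rot: [31.7, 90.0, 113.5]
ft_force: [-7.1, 1.2, 10.7]
finger_gap: 0.0
```

```bash
python3 -m jog '[[[-0.001,0,-0.002],[0,0,0],-1],[[-0.001,0,-0.002],[0,0,0],-1],[[-0.001,0,-0.002],[0,0,0],-1]]'; python3 -m jog '[[[0,0,-0.002],[0,0,0],-1],[[0,0,-0.002],[0,0,0],-1],[[0,0,-0.002],[0,0,0],-1]]'
```

```text
time: 20.63
tool_pos: [617.6, -239.8, 119.5]
tcp_rot: [-94.8, 89.9, -13.0]
ft_force: [-8.4, 2.6, 19.5]
finger_gap: 0.1
time: 20.88
tool_pos: [617.6, -239.8, 119.4]
tcp_rot: [-99.6, 89.8, -17.7]
ft_force: [-14.4, 4.2, 30.4]
finger_gap: -0.1
```

```bash
python3 -m jog '[[[-0.002,0.0005,0],[0,0,0],-1],[[-0.002,0.0005,0],[0,0,0],-1],[[-0.002,0.0005,0],[0,0,0],-1]]'
python3 -m jog '[[[0,0,0],[0,0,0],-1],[[0,0,0],[0,0,0],-1],[[0,0,0],[0,0,0],-1],[[0,0,0],[0,0,0],-1],[[0,0,0],[0,0,0],-1]]'
python3 - <<'E'
from h import *
i=vision.snapshot("scene");save(i,"s16",170,240,350,400,4)
i=vision.snapshot("top");save(i,"t16",1.2 and 150,130,490,350,2)
i=vision.snapshot("wrist");save(i,"w16",al=1.2)
print(r.sense()["tool_pos"],r.sense()["ft_force"])
E
```

```text
time: 21.13
tool_pos: [617.5, -239.8, 119.5]
tcp_rot: [-98.9, 89.6, -17.0]
ft_force: [-4.2, 3.8, 23.2]
finger_gap: -0.1
time: 21.55
tool_pos: [617.5, -239.8, 119.5]
tcp_rot: [-99.4, 89.6, -17.5]
ft_force: [-4.7, 2.8, 25.3]
finger_gap: 0.4
[ 617.46361717 -239.73922848  119.48008142] [-4.86824592  3.02755503 24.55863998]
```

View pics/s16.png

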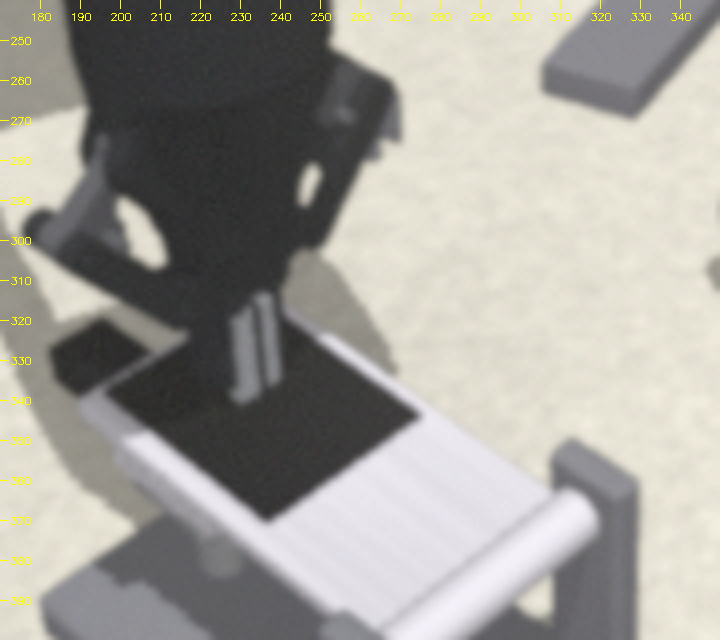

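View pics/w16.png

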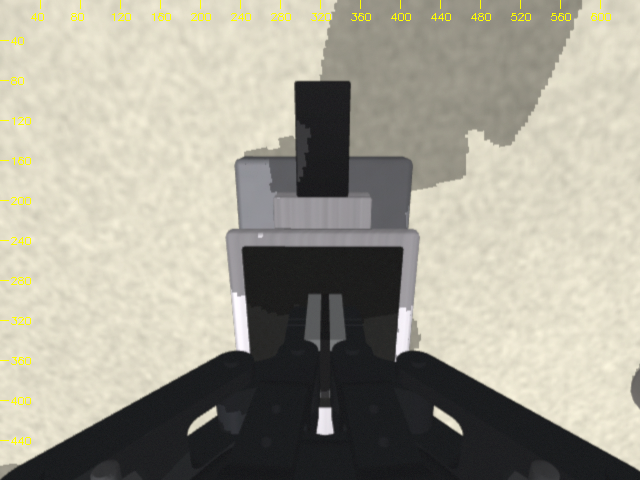

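View pics/t16.png

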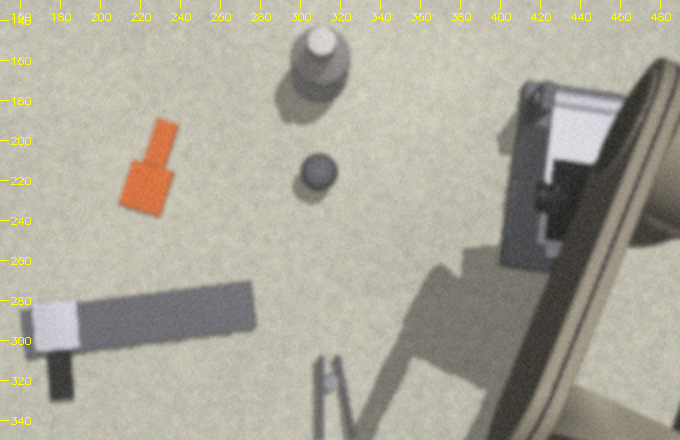

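```bash
python3 -c "
from bench import order;print(order.hand_in())"
```

```text
the job is handed in; nothing more can be done
None
```

I pushed the empty pedal to its stop, where the TCP stood at z 114.5 with about 19 N, and let it up. Then I stacked two spacers on the rest, tabs to the front. I handed the job in at about 21.7 s, holding the pedal on the stack with the closed fingertips.

- **Stack:** after placing, the camera put both plates within about 1 mm and 0.3° of the rest's estimated pose. I did not re-measure the alignment under load, but in the last pictures it still looks neat and the fingers touch only the tread.
- **Push:** it held steady for the last 0.4 s or so, at about 25 N down and 5 N sideways. The TCP stood at z 119.5, which is 5 mm above the stop height.
- **Number of plates:** that 5 mm at the pad is about 5.7 mm at the nose, less than one 8 mm plate. So one spacer would not have been gripped, and two is the minimum.
- **Bystanders:** in the last top view the bottle, cup and clamp look where they were at the start, as do the third spacer and the orange look-alike.

One thing disagreed: the first image fit put the rest at about 55–59 mm high, below its stated 61–72 mm range. Both spacer touchdowns gave about 64 mm, which matches the pressing result, so I went with those.

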